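# Hang the lift-off door on its cabinet and shut it

## Robot

A 6-joint arm with a two-finger parallel gripper is mounted at the origin on a cart in front of the work surface, level with it; the furniture and walls round the work are solid. World frame = base frame: x ahead of the robot, y to its left, z up, the work surface at z = 0. Lengths are in m, angles in rad, forces in N, time in s.
With the tool pointing down it reaches from about 0.375 to 0.925 m from the base axis. Payload 5.7 kg.
Tool frame: the origin (TCP) lies on the centre line of the jaws, within the pads' length; the fingertips stand 17 mm ahead of it and the grasp point (between the pads) lies 2 mm behind it; z points along the fingers, y is the direction in which the jaws open and shut (so a half turn about z gives the same grasp; the last joint's range is limited). The gripper opens to 88 mm and grips with 3 to 60 N. Pads are 20 mm wide; open, the fingers measure 115 mm over their backs; the gripper's body (75 mm by 178 mm) begins 61 mm behind the grasp point.
Start: joints at [-1.377, 0.359, 1.51, -0, 1.272, -0.115], TCP at [0.182, -0.572, 0.24] pointing down, gripper open.
Joint ranges: [-2.97, 2.97], [-1.01, 2.36], [0.21, 2.38], [-0.96, 4.11], [0.2, 2.71], [-2.98, 2.98]. Speed limits (rad/s): [2.39, 2.39, 3.14, 3.14, 3.14, 3.14].

## Interface

Orientations are given as [roll, pitch, yaw] about the fixed x, y, z axes, in that order (R = Rz(yaw) Ry(pitch) Rx(roll)).
In Python, from plant import observe, viewer, r, spot_in gives the robot as it stands. The module is installed in compiled form; this text tells all that it offers.
- The arm moves only by the shell command python3 -m jog 'ROWS'. ROWS is JSON, a list of rows, each an object with "turn": the turn, a rotation vector about the tool's x, y, z in degrees, a list of three; "dp": the shift along the tool's x, y, z in mm, a list of three; "jaw": the finger opening in mm, from 0 to 87.8. A call has 1 to 5 rows; each row shifts and turns the pose as measured when the row begins, along the tool's axes as they then stand; what a row does not reach is not made up. A row lasts 1/12 s, in which the tool goes at most 41.7 mm and 7.16 degrees, less where a joint would pass 70% of its speed; a pose out of reach is approached as far as the arm can. A call is refused whole if a number of a shift passes 41.7 or a number of a turn 7.16, either way. A call with a gripper value outside its range is refused whole. The fingers move at their own pace and stop on an object; the grip force is fixed at half the most. Time passes only in rows, so rows that do not move let the fingers close. It gives the time, the measured TCP pose, the force and the opening at its end, in the units of the state.
- observe(): the state, without advancing time (a new reading comes with each control period).
- viewer.grab_frame(name): name is "side" or "top"; returns a dict with "img" (384x512x3 uint8, red, green, blue), "intrinsics" (3x3 intrinsics, pixels), "D" ([k1, k2, p1, p2, k3] as OpenCV has them; the pictures are not rectified), "cam_to_world" (4x4, takes a point from camera to world coordinates). Camera axes: x right, y down, z forward; pixel columns grow to the right and rows downward; lengths in m; the calibration is good to about 2 mm. A picture is of the moment at which its call begins. There is no depth.
- r.sign_off(): hands the job in, once; it reports no verdict.
Trained networks look in the newest picture that a camera, given by its name, has taken for a name from the list of things; names that differ only in an ending like _2 or _b are one class to them, and where a whole thing is asked for, a point or a joint stands for the part that bears it (a point fixed in the world has none). Each returns a list of dicts, best first, with "score" (0 to 1); they miss things now and then, are a little off and sometimes report something else, mostly with a low value. They report only what shows in the picture. A call takes as long as a camera call.
- spot_in(camera, name): "box" ([centre column, centre row, width, height] in pixels, round what is visible of it).
The state is a dict: "time": time; "joints": joint angles; "joint_vel": joint speeds; "tau": joint torques, N m; "eef_pos": TCP position; "tool_rot": TCP orientation; "force": force on the tool from outside, world axes, zero at the start; "moment": the same for the moment, N m; "finger_gap": opening from 0.0 (shut) to 1.0 (fully open).
Only numpy, scipy, OpenCV 4.12 (cv2) and the standard library are available. Lean on these libraries where they do the work, as an engineer would, in place of code of your own. Each camera call takes 0.05 s, during which the arm holds its last target. There are 200 camera calls.

## Task

Hang the small door back on the open cabinet: pick it up from the bench by its handle, lean it on the sloping rest with its lower edge on the ledge and let go, then take it again by its upper edge, lower both hinge knuckles fully home onto the two upright pins and swing the door shut. Leave the screw dish and the screwdriver where they are.

Things in the scene. Friction and masses are not known exactly. Their poses are not given: they have to be found in the camera images.
- door: grey steel cabinet door 130 x 130 x 8 mm, 0.22 kg, lying flat, handle up. Origin: centre of the back face; x from hinge edge to free edge, y to the door's upper edge, z out of the outer face. Dark vent slots in its lower half. Two knuckles (tubes 16 mm outside, 20 mm long, along y, bore 8 x 17 mm deep, open to -y, closed on top) stand off the hinge edge on one axis at x = -75, z = 8 mm
- handle (a point): middle of the bow handle's bar on the door (door frame 0, 0, 25 mm). The bar runs along the door's x, 60 mm long, 10 mm wide in y, from z = 19 to 31 mm, on two feet at x = -25 and +25 mm
- knuckle_lower (a point): centre of the open mouth of the lower knuckle (door frame -75, -50, 8 mm; the knuckle spans y = -50 to -30)
- knuckle_upper (a point): centre of the open mouth of the upper knuckle (door frame -75, 25, 8 mm; the knuckle spans y = 25 to 45)
- free_edge (a point): middle of the door's free edge (door frame 65, 0, 4 mm)
- bottom_edge (a point): middle of the door's lower edge, at the back face (door frame 0, -65, 0 mm)
- cabinet: grey open-fronted steel cabinet fixed on the bench, 100 deep (x), 150 wide (y), 146 mm high. Origin: centre of its underside; the front looks to its -x (plane x = -50 mm). At the +y side two brackets stick out of the front, with upright pins on one vertical axis (x = -60, y = 73 mm). The hung door rests with its knuckle mouths on the brackets, lower edge at z = 10, upper edge at 140 mm
- pin_lower (a point): foot of the lower pin, on its bracket top (cabinet frame -60, 73, 25 mm). Pins: 6 mm diameter, 14 mm long, top 3.5 mm tapered. This pin lies below the upper bracket, so the door must come in from the side, raised 15 to 45 mm above its hung height, then go straight down
- pin_upper (a point): foot of the upper pin, on its bracket top (cabinet frame -60, 73, 100 mm). Brackets: 6 mm thick, 8 mm radius round the axis. The hung door turns freely from shut (door x along the cabinet's -y, outer face to its -x) outwards by 110 degrees or more
- strike (a point): where the door's point free_edge lies when the door is hung and fully shut (cabinet frame -56, -67, 75 mm)
- rest: aluminium work rest fixed on the bench: a plate sloping at 45 degrees, 90 mm wide (x), 75 mm long up the slope, with a ledge at its lower end standing 15 mm out of the slope, along x. Origin: on the bench, under the plate's middle in x. The slope faces its +y and up, and rises towards -y. Open behind: a leaning door stands free, front and back, over its upper 55 mm
- rest_corner (a point): middle of the inner corner between slope and ledge (rest frame 0, 50, 16 mm): the door's point bottom_edge lies here when the door leans on the rest
- screw_dish: round steel dish with screws, 85 mm across, 18 mm high; a bystander. Origin: centre of the underside
- driver_0: small screwdriver with red handle, 142 mm long, 12 mm thick, lying behind the rest as seen from the robot; a bystander. Origin: centre of the underside

How it is judged:
By the outcome, as a careful person would: the job done as asked, in the order asked, and still so for the second after the job is handed in, with the robot touching nothing.
It also fails if it takes over 72 s, if anything falls off the work surface, if the arm or the gripper's body presses on something with over 40 N, if the wrist force passes 120 N, or if a joint passes its speed limit or range.

## Working session

There is one attempt and no reset: what is moved stays moved. The work goes in short steps, Python scripts to look and compute and a shell command to move; the robot and the scene stay as the last step left them, time stands still between calls to the robot, and variables do not carry over. Pictures are saved under pics/ and viewed, about 8 in all and at most 12, crops included, and the job is handed in when it is done.

```bash
mkdir -p pics; cat > h.py <<'E'
import numpy as np, cv2, json
from plant import observe, viewer, r, spot_in
from scipy.spatial.transform import Rotation as R
def grab(n,save=None):
    f=viewer.grab_frame(n)
    if save: cv2.imwrite('pics/'+save+'.png',f['img'][:,:,::-1])
    return f
def proj(f,P):
    T=np.linalg.inv(np.array(f['cam_to_world'])); P=np.atleast_2d(P).astype(float)
    return cv2.projectPoints(P,cv2.Rodrigues(T[:3,:3])[0],T[:3,3],np.array(f['intrinsics']),np.array(f['D'],float))[0][:,0]
def ray(f,uv):
    p=cv2.undistortPoints(np.array([[uv]],float),np.array(f['intrinsics']),np.array(f['D'],float))[0,0]
    T=np.array(f['cam_to_world']); return T[:3,3],T[:3,:3]@np.array([p[0],p[1],1])
def onz(f,uv,z):
    o,d=ray(f,uv); return o+d*(z-o[2])/d[2]
def tri(pairs):
    A=np.zeros((3,3));b=np.zeros(3)
    for f,uv in pairs:
        o,d=ray(f,uv);d=d/np.linalg.norm(d);M=np.eye(3)-np.outer(d,d);A+=M;b+=M@o
    return np.linalg.solve(A,b)
E
python3 - <<'E'
from h import *
np.set_printoptions(precision=4,suppress=True)
print(observe())
F={n:grab(n,n+'0') for n in('side','top')}
for n in F: print(n,F[n]['cam_to_world'],F[n]['intrinsics'],F[n]['D'])
for t in ['door','handle','knuckle_lower','knuckle_upper','free_edge','bottom_edge','cabinet','pin_lower','pin_upper','strike','rest','rest_corner','screw_dish','driver_0']:
    for n in F:
        print(t,n,[(np.round(d['box'],1).tolist(),round(d['score'],2)) for d in spot_in(n,t)[:2]])
E
```

```text
{'time': 0.0, 'joints': array([-1.3771,  0.3595,  1.5114, -0.    ,  1.2725, -0.1151]), 'joint_vel': array([ 0.0001, -0.0024, -0.0015, -0.0001, -0.0001,  0.0009]), 'tau': array([ -0.0019, -51.5381, -27.0729,   0.0672,   0.0352,  -0.0001]), 'eef_pos': array([ 0.1822, -0.571 ,  0.2388]), 'tool_rot': array([-3.1398, -0.0002,  0.3088]), 'force': array([ 0.0372, -0.071 , -0.162 ]), 'moment': array([ 0.0315, -0.0046, -0.0465]), 'finger_gap': 0.9964375825657947}
side [[ 0.9998  0.0113 -0.0158  0.5897]
 [ 0.0192 -0.43    0.9026 -0.8025]
 [ 0.0034 -0.9028 -0.4301  0.4641]
 [ 0.      0.      0.      1.    ]] [[347.7026   0.     252.8213]
 [  0.     347.7026 195.1385]
 [  0.       0.       1.    ]] [0.0096 0.     0.     0.     0.    ]
top [[ 0.0003 -0.9885  0.1512  0.4074]
 [-0.9998  0.0028  0.0201 -0.0137]
 [-0.0203 -0.1512 -0.9883  1.0892]
 [ 0.      0.      0.      1.    ]] [[375.7396   0.     255.2925]
 [  0.     375.7396 186.7494]
 [  0.       0.       1.    ]] [-0.0101  0.      0.      0.      0.    ]
door side [([297.2, 253.8, 69.3, 107.1], 0.59)]
door top [([189.4, 209.1, 47.4, 54.0], 0.
[... 1041 characters left out ...]
.3, 252.1, 68.0, 107.8], 0.63)]
strike top [([339.4, 149.7, 64.1, 50.6], 0.71), ([245.8, 215.6, 41.7, 34.4], 0.64)]
rest side [([296.7, 250.1, 67.8, 108.4], 0.74), ([219.6, 211.2, 41.6, 37.3], 0.71)]
rest top [([245.8, 215.3, 47.2, 39.6], 0.66)]
rest_corner side [([220.8, 212.8, 43.3, 32.2], 0.77)]
rest_corner top [([245.5, 215.2, 41.4, 37.3], 0.63), ([188.7, 208.3, 50.5, 46.7], 0.55)]
screw_dish side [([234.5, 192.2, 47.8, 22.6], 0.7), ([293.9, 252.6, 67.2, 101.9], 0.51)]
screw_dish top [([274.6, 140.7, 26.9, 28.2], 0.94)]
driver_0 side [([263.6, 227.7, 3.5, 18.7], 0.6), ([297.1, 251.1, 73.0, 108.2], 0.19)]
driver_0 top [([266.1, 181.6, 24.0, 4.1], 0.64), ([189.4, 207.2, 44.8, 52.7], 0.36)]
```

View pics/top0.png

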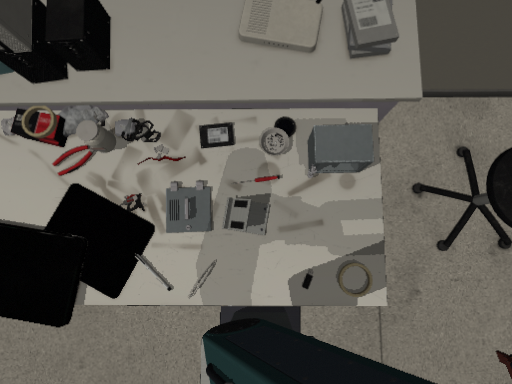

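View pics/side0.png

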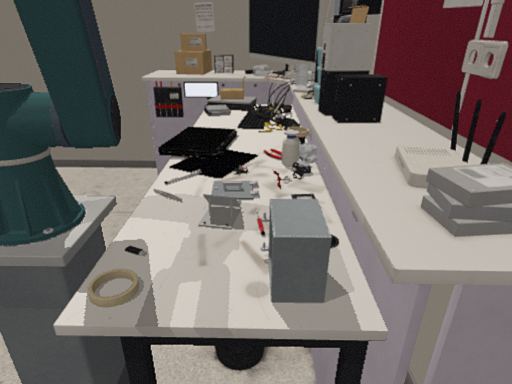

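The top picture shows the door at about (189,207), hinge edge up in the picture with the knuckles at about (175,184) and (201,184); the rest at (246,215), cabinet at (340,150), dish at (276,140) and driver at (263,180). I'll crop and enlarge for precise corners.

```bash
python3 - <<'E'
import cv2,numpy as np
t=cv2.imread('pics/top0.png')[115:245,155:385]; t=cv2.resize(t,None,fx=3.45,fy=3.45,interpolation=cv2.INTER_CUBIC)
s=cv2.imread('pics/side0.png')[170:300,190:340]; s=cv2.resize(s,None,fx=4.5,fy=4.5,interpolation=cv2.INTER_CUBIC)
cv2.imwrite('pics/t1.png',t);cv2.imwrite('pics/s1.png',s)
E
```

```text
(no output)
```

View pics/t1.png

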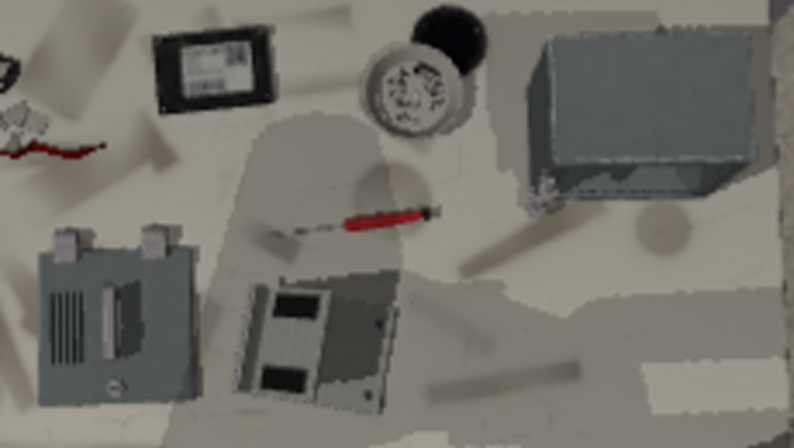

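View pics/s1.png

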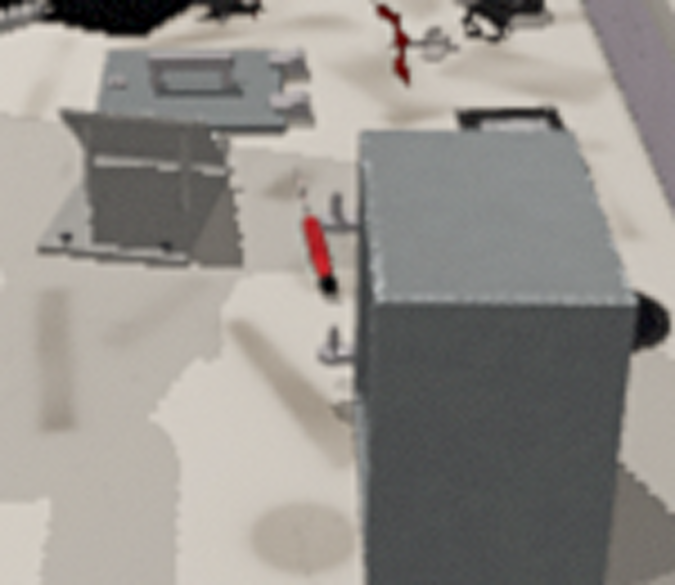

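```bash
cat > fit0.py <<'E'
from h import *
from scipy.optimize import least_squares
import pickle
F={n:viewer.grab_frame(n) for n in('side','top')}
pickle.dump(F,open('F0.pkl','wb'))
T=lambda c,r:('top',155+(c+.5)/3.45-.5,115+(r+.5)/3.45-.5)
S=lambda c,r:('side',190+(c+.5)/4.5-.5,170+(r+.5)/4.5-.5)
obs={
'cabinet':(0,[((50,75,146),T(553,36)),((50,-75,146),T(752,30)),((-50,-75,146),T(752,162)),((-50,75,146),T(553,162)),
  ((-50,75,146),S(360,131)),((50,75,146),S(562,135)),((-50,-75,146),S(375,300)),((50,-75,146),S(637,298)),((-60,73,114),S(337,195)),((-60,73,39),S(331,329))]),
'door':(np.pi,[((-65,-65,8),T(38,254)),((-65,65,8),T(189,247)),((65,-65,8),T(41,406)),((65,65,8),T(194,400)),((-30,0,31),T(110,285)),((30,0,31),T(110,358)),
  ((65,-65,8),S(107,52)),((-65,-65,8),S(272,52)),((65,65,8),S(98,111)),((-65,65,8),S(287,126))]),
'rest':(-.15,[((45,50,16),T(268,288)),((-45,50,16),T(250,392)),((45,-3,69),T(328,292)),((-45,-3,69),T(313,398)),((-45,-3,69),S(65,112)),((45,-3,69),S(228,135))])}
out={}
for k,(y0,o) in obs.items():
    P=np.array([a for a,_ in o])/1e3
    def w(p): return R.from_euler('z',p[2]).apply(P)+[p[0],p[1],0]
    def res(p):
        W=w(p); e=[]
        for i,(_,(n,u,v)) in enumerate(o): e.append(proj(F[n],W[i])[0]-[u,v])
        return np.array(e)
    s=least_squares(lambda p:res(p).ravel(),[.5,0,y0],loss='soft_l1')
    out[k]=s.x; print(k,np.round(s.x*[1e3,1e3,180/np.pi],2)); print(np.round(res(s.x),1).tolist())
pickle.dump(out,open('poses.pkl','wb'))
E
python3 fit0.py
```

```text
cabinet [ 664.02 -222.89    0.83]
[[-0.9, 0.2], [-0.6, 0.8], [1.8, 0.3], [0.6, 1.3], [-0.2, -0.6], [2.8, -1.2], [-0.2, 0.5], [0.5, 1.3], [-0.1, -0.9], [0.6, -0.8]]
door [507.93 202.83 182.85]
[[-0.1, -0.2], [0.4, -0.5], [-0.4, 0.4], [0.3, -0.1], [-0.2, 0.6], [0.2, 0.5], [0.2, -0.6], [2.4, -1.0], [-0.9, 3.2], [0.4, -0.6]]
rest [489.76  30.79  -7.64]
[[-0.0, -0.8], [0.7, 0.2], [0.2, -1.9], [0.0, 0.2], [-0.1, -1.1], [-3.2, -3.9]]
```

```bash
cat > ov.py <<'E'
from h import *
import pickle
F=pickle.load(open('F0.pkl','rb'));p=pickle.load(open('poses.pkl','rb'))
def crop(n,c0,r0,w,h,s,segs):
    f=F[n];im=cv2.resize(f['img'][r0:r0+h,c0:c0+w,::-1],None,fx=s,fy=s,interpolation=cv2.INTER_CUBIC)
    for k,A,B,col in segs:
        W=R.from_euler('z',p[k][2]).apply(np.array([A,B])/1e3)+[p[k][0],p[k][1],0]
        q=((proj(f,W)-[c0,r0]+.5)*s-.5).round().astype(int)
        cv2.line(im,tuple(q[0].tolist()),tuple(q[1].tolist()),col,1)
    return im
g=(0,255,0);rd=(0,0,255)
rest=[('rest',(45,50,16),(-45,50,16),g),('rest',(45,-3,69),(-45,-3,69),rd),('rest',(45,60.6,26.6),(-45,60.6,26.6),(255,0,0)),('rest',(45,50,16),(45,-3,69),g),('rest',(-45,50,16),(-45,-3,69),g)]
cab=[('cabinet',(-60,73,a),(-60,73,a+14),rd) for a in(25,100)]+[('cabinet',(-50,75,146),(-50,-75,146),g),('cabinet',(-50,75,146),(-50,75,0),g),('cabinet',(-50,75,146),(50,75,146),g)]
a=crop('top',215,185,62,60,6,rest);b=crop('side',195,180,62,60,6,rest)
c=crop('side',250,195,62,40,6,cab);d=crop('top',300,120,62,40,6,cab)
cv2.imwrite('pics/ov1.png',np.vstack([np.hstack([a,b]),np.hstack([c,d])]))
E
python3 ov.py
```

```text
(no output)
```

View pics/ov1.png

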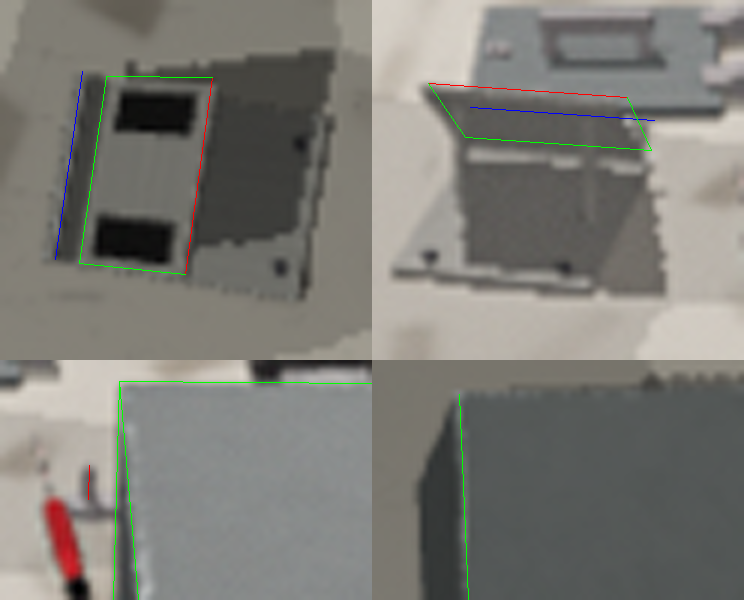

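The overlay agrees with the picture: the rest is within about 1 px (yaw about −8.5°), and the cabinet and pins are within about 1 px. Now moving to above the handle.

```bash
python3 -m jog '[{"turn":[0,0,3],"dp":[38,0,0],"jaw":80},{"turn":[0,0,3],"dp":[38,-10,0],"jaw":80},{"turn":[0,0,3],"dp":[38,-10,0],"jaw":80},{"turn":[0,0,3],"dp":[38,-10,0],"jaw":80},{"turn":[0,0,3],"dp":[38,-10,0],"jaw":80}]'
python3 -m jog '[{"turn":[0,0,0],"dp":[15,-38,0],"jaw":80},{"turn":[0,0,0],"dp":[15,-38,0],"jaw":80},{"turn":[0,0,0],"dp":[15,-38,0],"jaw":80},{"turn":[0,0,0],"dp":[15,-38,0],"jaw":80},{"turn":[0,0,0],"dp":[15,-38,0],"jaw":80}]'
python3 -m jog '[{"turn":[0,0,0],"dp":[10,-40,0],"jaw":80},{"turn":[0,0,0],"dp":[10,-40,0],"jaw":80},{"turn":[0,0,0],"dp":[10,-40,0],"jaw":80},{"turn":[0,0,0],"dp":[10,-40,0],"jaw":80},{"turn":[0,0,0],"dp":[10,-40,0],"jaw":80}]'
```

```text
time: 2.02
eef_pos: [0.3594, -0.4974, 0.2394]
tool_rot: [3.138, 0.003, 0.024]
force: [0.6, -0.9, 1.0]
finger_gap: 0.91
time: 2.43
eef_pos: [0.4382, -0.306, 0.2378]
tool_rot: [3.133, -0.002, 0.02]
force: [1.5, 0.3, -0.3]
finger_gap: 0.907
time: 2.85
eef_pos: [0.4848, -0.1029, 0.2371]
tool_rot: [3.131, -0.006, 0.019]
force: [0.9, 0.3, 0.5]
finger_gap: 0.911
```

```bash
python3 -m jog '[{"turn":[0,0,0],"dp":[4,-38,12],"jaw":60},{"turn":[0,0,0],"dp":[4,-38,12],"jaw":60},{"turn":[0,0,-1],"dp":[4,-38,12],"jaw":60},{"turn":[0,0,-1],"dp":[4,-38,12],"jaw":60},{"turn":[0,0,0],"dp":[4,-38,12],"jaw":60}]'
python3 -m jog '[{"turn":[0,0,0],"dp":[4,-38,20],"jaw":60},{"turn":[0,0,0],"dp":[4,-38,20],"jaw":60},{"turn":[0,0,0],"dp":[2,-34,20],"jaw":60},{"turn":[0,0,0],"dp":[0,0,15],"jaw":60}]'
python3 - <<'E'
from h import *
f=grab('top');g=grab('side')
o=observe();print(o['eef_pos'],o['tool_rot'],o['joints'])
for n in('top','side'): print([(np.round(d['box'],1),round(d['score'],2)) for d in spot_in(n,'handle')[:2]])
E
```

```text
time: 3.27
eef_pos: [0.5041, 0.0955, 0.1778]
tool_rot: [3.129, -0.018, 0.056]
force: [1.2, -0.8, -0.2]
finger_gap: 0.689
time: 3.6
eef_pos: [0.5111, 0.2115, 0.1038]
tool_rot: [3.132, -0.026, 0.06]
force: [-0.2, 0.4, 1.0]
finger_gap: 0.683
[0.50912797 0.20718326 0.10260699] [ 3.12885886 -0.02075639  0.05995162] [ 0.27202143  0.44353894  1.776885   -0.02140739  0.9036686   1.79609689]
[(array([191. , 208.3,  41.4,  53. ]), 0.74)]
[]
```

```bash
python3 -m jog '[{"turn":[0.7,-1.2,0.6],"dp":[-1,4,20],"jaw":60},{"turn":[0,0,0],"dp":[0,0,20],"jaw":60},{"turn":[0,0,0],"dp":[0,0,20],"jaw":60},{"turn":[0,0,0],"dp":[0,0,10],"jaw":60},{"turn":[0,0,0],"dp":[0,0,2],"jaw":60}]'
python3 - <<'E'
from h import *
o=observe();print(o['eef_pos'],o['tool_rot'],o['force'])
g=grab('side');t=grab('top')
s=cv2.resize(g['img'][150:220,190:280,::-1],None,fx=5,fy=5,interpolation=cv2.INTER_CUBIC)
u=cv2.resize(t['img'][170:240,150:230,::-1],None,fx=4.3,fy=5,interpolation=cv2.INTER_CUBIC)
cv2.imwrite('pics/g1.png',np.hstack([s,u]))
E
```

```text
time: 4.22
eef_pos: [0.5186, 0.1968, 0.0393]
tool_rot: [-3.139, -0.017, 0.038]
force: [-0.7, -0.2, -0.5]
finger_gap: 0.683
[0.51859929 0.19682934 0.03930367] [-3.13893538 -0.01724966  0.03834657] [-0.68506588 -0.1680274  -0.50567141]
```

View pics/g1.png

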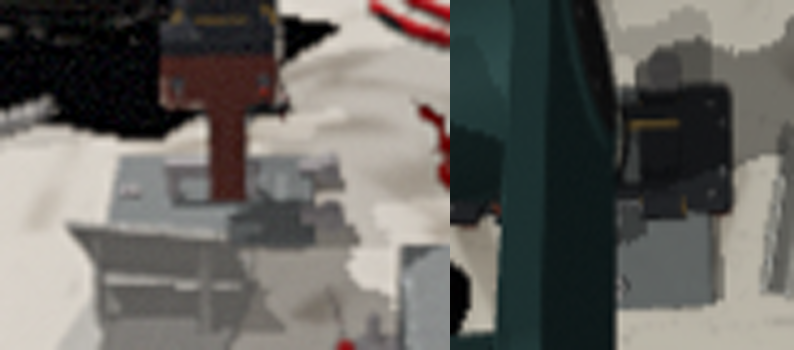

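The picture shows the gripper over the handle with the fingers on either side of the bar, and the TCP about 10 mm too far along +x. I'll correct, lower and close.

```bash
python3 -m jog '[{"turn":[0,-1,-0.7],"dp":[-10,-6,6],"jaw":60},{"turn":[0,0,0],"dp":[0,0,4],"jaw":60},{"turn":[0,0,0],"dp":[0,0,0],"jaw":60}]'
```

```text
time: 4.57
eef_pos: [0.5101, 0.2033, 0.0325]
tool_rot: [-3.138, -0.004, 0.051]
force: [-0.3, -1.0, -0.7]
finger_gap: 0.686
```

```bash
python3 -m jog '[{"turn":[0,0,0],"dp":[-2,0,4],"jaw":60},{"turn":[0,0,0],"dp":[0,0,0],"jaw":0},{"turn":[0,0,0],"dp":[0,0,0],"jaw":0},{"turn":[0,0,0],"dp":[0,0,0],"jaw":0},{"turn":[0,0,0],"dp":[0,0,0],"jaw":0}]'
python3 -m jog '[{"turn":[0,0,0],"dp":[0,0,0],"jaw":0},{"turn":[0,0,0],"dp":[0,0,0],"jaw":0},{"turn":[0,0,0],"dp":[0,0,0],"jaw":0}]'
```

```text
time: 4.98
eef_pos: [0.5082, 0.2041, 0.0292]
tool_rot: [-3.137, -0.006, 0.053]
force: [0.4, 0.5, 0.0]
finger_gap: 0.421
time: 5.23
eef_pos: [0.5085, 0.2042, 0.0294]
tool_rot: [-3.137, -0.006, 0.053]
force: [0.3, 0.3, -0.4]
finger_gap: 0.194
```

```bash
python3 -m jog '[{"turn":[0,0,0],"dp":[0,0,0],"jaw":0},{"turn":[0,0,0],"dp":[0,0,0],"jaw":0},{"turn":[0,0,0],"dp":[0,0,0],"jaw":0},{"turn":[0,0,0],"dp":[0,0,0],"jaw":0}]'
python3 -m jog '[{"turn":[0,0,0],"dp":[0,0,-15],"jaw":0},{"turn":[0,0,0],"dp":[0,0,-30],"jaw":0},{"turn":[0,0,0],"dp":[0,0,-30],"jaw":0},{"turn":[0,0,0],"dp":[0,0,-30],"jaw":0},{"turn":[0,0,0],"dp":[0,0,-30],"jaw":0}]'
```

```text
time: 5.57
eef_pos: [0.5085, 0.2041, 0.0294]
tool_rot: [-3.137, -0.006, 0.053]
force: [-0.4, -0.4, 0.2]
finger_gap: 0.106
time: 5.98
eef_pos: [0.5004, 0.2014, 0.1603]
tool_rot: [3.142, 0.015, 0.052]
force: [0.0, 0.6, -3.2]
finger_gap: 0.111
```

```bash
python3 -m jog '[{"turn":[0,0,5.8],"dp":[0,10,-5],"jaw":0},{"turn":[0,0,5.8],"dp":[0,10,-5],"jaw":0},{"turn":[-6.5,0,0],"dp":[0,10,0],"jaw":0},{"turn":[-6.5,0,0],"dp":[0,10,0],"jaw":0},{"turn":[-6.5,0,0],"dp":[0,10,0],"jaw":0}]'
python3 -m jog '[{"turn":[-6.5,0,0],"dp":[0,0,0],"jaw":0},{"turn":[-6.5,0,0],"dp":[0,0,0],"jaw":0},{"turn":[-6.5,0,0],"dp":[0,0,0],"jaw":0},{"turn":[-6,0,0],"dp":[0,0,0],"jaw":0},{"turn":[0,0,0],"dp":[0,0,0],"jaw":0}]'
cat > d.py <<'E'
from h import *
import sys
# usage: d.py x y z(mm) roll pitch yaw(deg): shift and turn in tool axes
a=[float(v) for v in sys.argv[1:]]
o=observe();Rc=R.from_euler('xyz',o['tool_rot']);Rt=R.from_euler('xyz',a[3:],degrees=True)
print('pos',np.round(o['eef_pos']*1e3,1),'rpy',np.round(np.degrees(o['tool_rot']),2),'j',np.round(o['joints'],2),'F',np.round(o['force'],1),'gap',round(o['finger_gap']*87.8,1),'t',o['time'])
print('dp',np.round(Rc.inv().apply(np.array(a[:3])-o['eef_pos']*1e3),1),'turn',np.round(np.degrees((Rc.inv()*Rt).as_rotvec()),2))
E
python3 d.py 496.4 74.9 120 135 0 -8.5
```

```text
time: 6.4
eef_pos: [0.4996, 0.1479, 0.1838]
tool_rot: [2.795, -0.002, -0.169]
force: [-0.9, 0.4, -3.4]
finger_gap: 0.112
time: 6.82
eef_pos: [0.5005, 0.1495, 0.1835]
tool_rot: [2.328, -0.008, -0.169]
force: [0.3, 0.6, -2.5]
finger_gap: 0.113
pos [500.5 149.5 183.5] rpy [133.36  -0.46  -9.67] j [ 0.55  0.64  1.48 -0.59  1.62  2.45] F [ 0.3  0.6 -2.5] gap 10.0 t 6.8167
dp [ 7.9  4.7 97.6] turn [ 1.65  0.52 -1.14]
```

```bash
python3 -m jog '[{"turn":[0.8,0.3,-0.6],"dp":[2,1,25],"jaw":0},{"turn":[0.8,0.2,-0.5],"dp":[2,1,25],"jaw":0},{"turn":[0,0,0],"dp":[2,1,25],"jaw":0},{"turn":[0,0,0],"dp":[2,1,20],"jaw":0},{"turn":[0,0,0],"dp":[0,0,0],"jaw":0}]'
python3 d.py 496.4 74.9 120 135 0 -8.5; python3 - <<'E'
from h import *
g=grab('side');t=grab('top')
s=cv2.resize(g['img'][145:235,180:270,::-1],None,fx=4.4,fy=4.4,interpolation=cv2.INTER_CUBIC)
u=cv2.resize(t['img'][160:250,180:270,::-1],None,fx=4.4,fy=4.4,interpolation=cv2.INTER_CUBIC)
cv2.imwrite('pics/g2.png',np.hstack([s,u]))
E
```

```text
time: 7.23
eef_pos: [0.4981, 0.0807, 0.1139]
tool_rot: [2.376, 0.001, -0.144]
force: [-0.6, 0.0, -2.5]
finger_gap: 0.11
pos [498.1  80.7 113.9] rpy [ 1.3615e+02  6.0000e-02 -8.2300e+00] j [ 0.44  0.66  1.64 -0.63  1.38  2.45] F [-0.6  0.  -2.5] gap 9.7 t 7.2333
dp [-0.9  8.5 -0.2] turn [-1.15 -0.15  0.24]
```

View pics/g2.png

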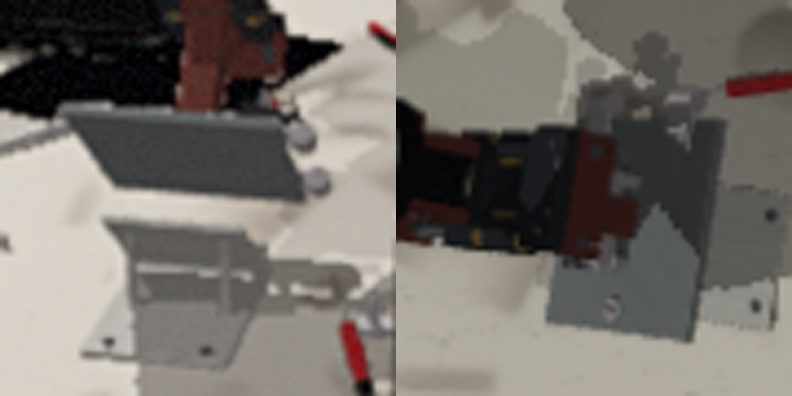

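The door is held at 45°, centred above the rest and parallel to it, with the knuckles on the +x side. Lowering it on.

```bash
python3 -m jog '[{"turn":[-1.1,0,0.2],"dp":[-1,8,0],"jaw":0},{"turn":[0,0,0],"dp":[0,0,15],"jaw":0},{"turn":[0,0,0],"dp":[0,0,15],"jaw":0},{"turn":[0,0,0],"dp":[0,0,0],"jaw":0}]'
python3 d.py 493.5 55.3 82.8 135 0 -8.5
```

```text
time: 7.67
eef_pos: [0.4987, 0.0588, 0.1049]
tool_rot: [2.364, -0.015, -0.145]
force: [-0.6, 1.2, -2.4]
finger_gap: 0.109
pos [498.7  58.8 104.9] rpy [135.45  -0.85  -8.31] j [ 0.42  0.67  1.67 -0.66  1.34  2.48] F [-0.6  1.2 -2.4] gap 9.6 t 7.6667
dp [ -5.  -12.5  18.7] turn [-0.45 -0.74 -0.47]
```

```bash
python3 -m jog '[{"turn":[-0.5,-0.7,-0.5],"dp":[-5,0,8],"jaw":0},{"turn":[0,0,0],"dp":[0,0,7],"jaw":0},{"turn":[0,0,0],"dp":[0,-3,2],"jaw":0},{"turn":[0,0,0],"dp":[0,0,0],"jaw":0}]'
python3 d.py 493.5 55.3 82.8 135 0 -8.5
```

```text
time: 8.0
eef_pos: [0.4942, 0.0518, 0.0926]
tool_rot: [2.358, -0.004, -0.146]
force: [0.4, 0.3, -3.4]
finger_gap: 0.109
pos [494.2  51.8  92.6] rpy [135.09  -0.25  -8.39] j [ 0.41  0.69  1.68 -0.67  1.32  2.49] F [ 0.4  0.3 -3.4] gap 9.6 t 8.0
dp [-1.3 -9.3  4.6] turn [-0.09 -0.26 -0.09]
```

```bash
for i in 1; do python3 -m jog '[{"turn":[0,0,0],"dp":[-1,-2,2.5],"jaw":0},{"turn":[0,0,0],"dp":[0,-2,0],"jaw":0},{"turn":[0,0,0],"dp":[0,0,0],"jaw":0}]'; python3 -m jog '[{"turn":[0,0,0],"dp":[0,0,2.5],"jaw":0},{"turn":[0,0,0],"dp":[0,-2,0],"jaw":0},{"turn":[0,0,0],"dp":[0,0,0],"jaw":0}]'; done
python3 d.py 493.5 55.3 82.8 135 0 -8.5
```

```text
time: 8.25
eef_pos: [0.494, 0.054, 0.0878]
tool_rot: [2.358, -0.005, -0.146]
force: [0.7, -1.0, -2.8]
finger_gap: 0.11
time: 8.5
eef_pos: [0.4943, 0.0541, 0.0844]
tool_rot: [2.359, -0.006, -0.145]
force: [0.3, -0.3, -2.5]
finger_gap: 0.114
pos [494.3  54.1  84.4] rpy [135.14  -0.33  -8.31] j [ 0.41  0.7   1.69 -0.67  1.31  2.5 ] F [ 0.3 -0.3 -2.5] gap 10.0 t 8.5
dp [-1.  -1.9  0.4] turn [-0.14 -0.37 -0.1 ]
```

```bash
python3 -m jog '[{"turn":[0,0,0],"dp":[0,0,1.5],"jaw":0},{"turn":[0,0,0],"dp":[0,0,0],"jaw":0}]';python3 -m jog '[{"turn":[0,0,0],"dp":[0,-2,0],"jaw":0},{"turn":[0,0,0],"dp":[0,0,0],"jaw":0}]'; python3 -m jog '[{"turn":[0,0,0],"dp":[0,0,1.5],"jaw":0},{"turn":[0,0,0],"dp":[0,0,0],"jaw":0}]';python3 -m jog '[{"turn":[0,0,0],"dp":[0,-2,0],"jaw":0},{"turn":[0,0,0],"dp":[0,0,0],"jaw":0}]'
```

```text
time: 8.67
eef_pos: [0.4946, 0.0537, 0.0841]
tool_rot: [2.359, -0.007, -0.145]
force: [-0.6, 1.3, -1.9]
finger_gap: 0.115
time: 8.83
eef_pos: [0.4946, 0.0547, 0.0833]
tool_rot: [2.357, -0.007, -0.145]
force: [-0.6, -0.1, -2.3]
finger_gap: 0.113
time: 9.0
eef_pos: [0.4948, 0.0545, 0.0832]
tool_rot: [2.358, -0.008, -0.146]
force: [-0.5, -1.0, -1.5]
finger_gap: 0.108
time: 9.17
eef_pos: [0.4946, 0.0547, 0.0831]
tool_rot: [2.354, -0.008, -0.146]
force: [0.2, 1.7, -2.3]
finger_gap: 0.109
```

```bash
python3 -m jog '[{"turn":[0,0,0],"dp":[-1,0,4],"jaw":0},{"turn":[0,0,0],"dp":[0,0,2],"jaw":0}]';python3 -m jog '[{"turn":[0,0,0],"dp":[0,-4,0],"jaw":0},{"turn":[0,0,0],"dp":[0,-3,0],"jaw":0}]'; python3 d.py 493.5 55.3 82.8 135 0 -8.5
```

```text
time: 9.33
eef_pos: [0.4952, 0.0535, 0.0821]
tool_rot: [2.356, -0.014, -0.146]
force: [-6.5, 12.3, 12.2]
finger_gap: 0.109
time: 9.5
eef_pos: [0.495, 0.0544, 0.0822]
tool_rot: [2.343, -0.014, -0.146]
force: [-0.3, -4.7, 8.1]
finger_gap: 0.107
pos [495.   54.4  82.2] rpy [134.25  -0.81  -8.38] j [ 0.42  0.71  1.68 -0.68  1.31  2.52] F [-0.3 -4.7  8.1] gap 9.4 t 9.5
dp [-1.6 -0.  -0.9] turn [ 0.75 -0.65 -0.5 ]
```

```bash
python3 -m jog '[{"turn":[0,0,0],"dp":[0,0,0],"jaw":40},{"turn":[0,0,0],"dp":[0,0,0],"jaw":40},{"turn":[0,0,0],"dp":[0,0,0],"jaw":40},{"turn":[0,0,0],"dp":[0,0,0],"jaw":40},{"turn":[0,0,0],"dp":[0,0,0],"jaw":40}]'
python3 -m jog '[{"turn":[0,0,0],"dp":[0,0,-20],"jaw":40},{"turn":[0,0,0],"dp":[0,0,-40],"jaw":60},{"turn":[0,0,0],"dp":[0,0,-40],"jaw":60},{"turn":[0,0,0],"dp":[0,0,-40],"jaw":60},{"turn":[0,0,0],"dp":[0,0,-40],"jaw":60}]'
python3 - <<'E'
from h import *
g=grab('side');t=grab('top')
s=cv2.resize(g['img'][145:235,180:270,::-1],None,fx=4.4,fy=4.4,interpolation=cv2.INTER_CUBIC)
u=cv2.resize(t['img'][160:250,180:270,::-1],None,fx=4.4,fy=4.4,interpolation=cv2.INTER_CUBIC)
cv2.imwrite('pics/g3.png',np.hstack([s,u]))
E
```

```text
time: 9.92
eef_pos: [0.4954, 0.054, 0.0815]
tool_rot: [2.344, -0.015, -0.146]
force: [-0.1, -0.1, 0.4]
finger_gap: 0.439
time: 10.33
eef_pos: [0.5075, 0.1795, 0.2049]
tool_rot: [2.335, 0.003, -0.152]
force: [1.0, 0.4, -0.4]
finger_gap: 0.676
```

View pics/g3.png

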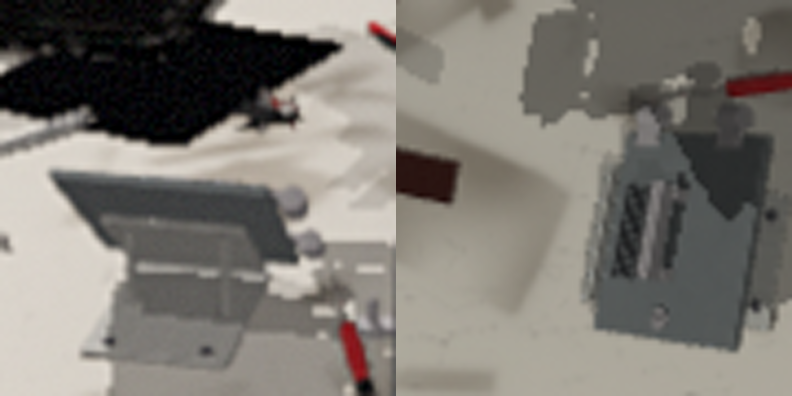

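The door leans on the rest at 45° with its lower edge in the ledge corner; it was let go and the gripper is clear. Now swinging the tool round to come in from behind the upper edge.

```bash
python3 -m jog '[{"turn":[0,0,0],"dp":[0,15,-15],"jaw":50},{"turn":[7,0,0],"dp":[0,20,-20],"jaw":50},{"turn":[7,0,0],"dp":[0,20,-20],"jaw":50},{"turn":[7,0,0],"dp":[0,20,-20],"jaw":50},{"turn":[7,0,0],"dp":[0,25,-10],"jaw":50}]'
python3 -m jog '[{"turn":[7,0,0],"dp":[0,30,0],"jaw":50},{"turn":[7,0,0],"dp":[0,30,0],"jaw":50},{"turn":[7,0,0],"dp":[0,30,-5],"jaw":50},{"turn":[7,0,0],"dp":[0,30,-8],"jaw":50},{"turn":[7,0,0],"dp":[0,15,-10],"jaw":50}]'
python3 d.py 480 -48 151 -135 0 -8.5
```

```text
time: 10.85
eef_pos: [0.5058, 0.1622, 0.3223]
tool_rot: [2.836, 0.008, -0.135]
force: [1.2, -0.1, 0.1]
finger_gap: 0.573
time: 11.27
eef_pos: [0.4899, 0.0303, 0.3627]
tool_rot: [-2.847, -0.015, -0.132]
force: [0.2, -0.3, -0.7]
finger_gap: 0.574
pos [489.9  30.3 362.7] rpy [-163.13   -0.87   -7.57] j [-0.3   0.09  1.6   0.29  1.49  1.37] F [ 0.2 -0.3 -0.7] gap 50.4 t 11.2667
dp [ -2.7 136.9 179.6] turn [28.12 -0.27  1.26]
```

```bash
python3 -m jog '[{"turn":[7,0,0.3],"dp":[0,35,5],"jaw":50},{"turn":[7,0,0.3],"dp":[0,35,10],"jaw":50},{"turn":[7,0,0.3],"dp":[0,35,10],"jaw":50},{"turn":[7,0,0.3],"dp":[0,35,10],"jaw":50},{"turn":[0,0,0],"dp":[0,0,0],"jaw":50}]'
python3 d.py 480 -48 151 -135 0 -8.5
```

```text
time: 11.68
eef_pos: [0.4787, -0.088, 0.2665]
tool_rot: [-2.35, -0.019, -0.173]
force: [-0.2, 0.4, -1.1]
finger_gap: 0.568
pos [478.7 -88.  266.5] rpy [-134.67   -1.1    -9.93] j [-0.8   0.38  1.71  0.62  1.57  0.77] F [-0.2  0.4 -1.1] gap 49.9 t 11.6833
dp [ -7.9  54.2 109.3] turn [-0.32 -1.79 -0.23]
```

```bash
python3 -m jog '[{"turn":[-0.2,-1.2,-0.1],"dp":[-4,27,27],"jaw":50},{"turn":[-0.1,-0.6,-0.1],"dp":[-4,27,27],"jaw":50},{"turn":[0,0,0],"dp":[0,0,25],"jaw":50},{"turn":[0,0,0],"dp":[0,0,25],"jaw":50},{"turn":[0,0,0],"dp":[0,0,0],"jaw":50}]'
python3 d.py 487.4 0.9 101.6 -135 0 -8.5
```

```text
time: 12.1
eef_pos: [0.4736, -0.0556, 0.1502]
tool_rot: [-2.351, 0.022, -0.168]
force: [-0.7, 1.1, -0.3]
finger_gap: 0.573
pos [473.6 -55.6 150.2] rpy [-134.7     1.27   -9.62] j [-0.75  0.53  1.84  0.64  1.35  0.66] F [-0.7  1.1 -0.3] gap 50.3 t 12.1
dp [ 5.3 -6.3 75.4] turn [-0.31  0.1  -1.68]
```

```bash
python3 -m jog '[{"turn":[-0.3,0,-1.7],"dp":[5,-6,10],"jaw":50},{"turn":[0,0,0],"dp":[0,0,15],"jaw":50},{"turn":[0,0,0],"dp":[0,0,0],"jaw":50}]'
python3 d.py 487.4 0.9 101.6 -135 0 -8.5
python3 - <<'E'
from h import *
g=grab('side');t=grab('top')
s=cv2.resize(g['img'][145:235,180:270,::-1],None,fx=4.4,fy=4.4,interpolation=cv2.INTER_CUBIC)
u=cv2.resize(t['img'][160:250,180:270,::-1],None,fx=4.4,fy=4.4,interpolation=cv2.INTER_CUBIC)
cv2.imwrite('pics/g4.png',np.hstack([s,u]))
E
```

```text
time: 12.35
eef_pos: [0.4803, -0.0339, 0.1365]
tool_rot: [-2.357, 0.005, -0.147]
force: [-1.0, -0.2, -0.4]
finger_gap: 0.57
pos [480.3 -33.9 136.5] rpy [-135.04    0.28   -8.4 ] j [-0.71  0.54  1.86  0.67  1.3   0.64] F [-1.  -0.2 -0.4] gap 50.0 t 12.35
dp [ 2.1 -0.4 49.7] turn [ 0.04  0.26 -0.13]
```

View pics/g4.png

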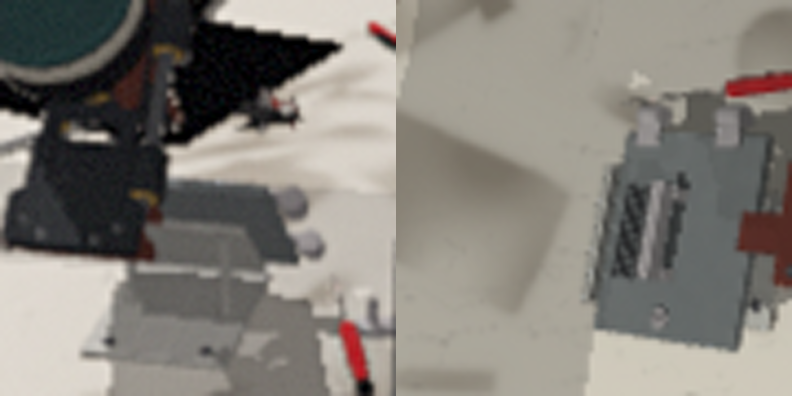

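The fingers are lined up with the middle of the upper edge, one in front of and one behind the door. Going in.

```bash
python3 -m jog '[{"turn":[0,0.2,0],"dp":[2,0,20],"jaw":50},{"turn":[0,0,0],"dp":[0,0,15],"jaw":50},{"turn":[0,0,0],"dp":[0,0,12],"jaw":50},{"turn":[0,0,0],"dp":[0,0,0],"jaw":50}]'
python3 d.py 487.4 0.9 101.6 -135 0 -8.5
```

```text
time: 12.78
eef_pos: [0.492, -0.0075, 0.1072]
tool_rot: [-2.364, -0.01, -0.153]
force: [-1.4, 0.5, -0.1]
finger_gap: 0.569
pos [492.   -7.5 107.2] rpy [-135.47   -0.57   -8.77] j [-0.66  0.58  1.89  0.72  1.21  0.61] F [-1.4  0.5 -0.1] gap 50.0 t 12.7833
dp [-5.8 -1.5  9.3] turn [ 0.48 -0.6   0.21]
```

```bash
python3 -m jog '[{"turn":[0.4,-0.6,0.2],"dp":[-6,-1.5,9],"jaw":50},{"turn":[0,0,0],"dp":[0,0,0],"jaw":50}]'
python3 d.py 487.4 0.9 101.6 -135 0 -8.5
```

```text
time: 12.95
eef_pos: [0.4875, 0.0001, 0.1025]
tool_rot: [-2.358, -0.001, -0.148]
force: [-0.2, 0.2, -0.5]
finger_gap: 0.573
pos [4.875e+02 1.000e-01 1.025e+02] rpy [-1.3511e+02 -6.0000e-02 -8.4700e+00] j [-0.65  0.59  1.91  0.73  1.2   0.6 ] F [-0.2  0.2 -0.5] gap 50.3 t 12.95
dp [-0.2  0.1  1.2] turn [ 0.11 -0.02  0.06]
```

Aligned; close.

```bash
python3 -m jog '[{"turn":[0,0,0],"dp":[0,0,1],"jaw":0},{"turn":[0,0,0],"dp":[0,0,0],"jaw":0},{"turn":[0,0,0],"dp":[0,0,0],"jaw":0},{"turn":[0,0,0],"dp":[0,0,0],"jaw":0},{"turn":[0,0,0],"dp":[0,0,0],"jaw":0}]'
python3 -m jog '[{"turn":[0,0,0],"dp":[0,0,0],"jaw":0},{"turn":[0,0,0],"dp":[0,0,0],"jaw":0},{"turn":[0,0,0],"dp":[0,0,0],"jaw":0},{"turn":[0,0,0],"dp":[0,0,0],"jaw":0}]'
python3 d.py 487.4 0.9 101.6 -135 0 -8.5
```

```text
time: 13.37
eef_pos: [0.4884, -0.0009, 0.1027]
tool_rot: [-2.359, -0.003, -0.149]
force: [0.4, 0.3, -0.3]
finger_gap: 0.228
time: 13.7
eef_pos: [0.4887, -0.0008, 0.1033]
tool_rot: [-2.358, -0.003, -0.15]
force: [0.0, -0.3, -0.3]
finger_gap: 0.087
pos [488.7  -0.8 103.3] rpy [-135.09   -0.17   -8.6 ] j [-0.65  0.59  1.9   0.73  1.2   0.6 ] F [ 0.  -0.3 -0.3] gap 7.7 t 13.7
dp [-1.5  0.2  2.3] turn [ 0.09 -0.19  0.05]
```

```bash
python3 -m jog '[{"turn":[0,0,0],"dp":[0,-15,-15],"jaw":0},{"turn":[0,0,0],"dp":[0,-25,-25],"jaw":0},{"turn":[0,0,0],"dp":[0,-25,-25],"jaw":0},{"turn":[0,0,0],"dp":[0,-20,-20],"jaw":0},{"turn":[0,0,0],"dp":[0,-10,-10],"jaw":0}]'
python3 -m jog '[{"turn":[-6.5,0,0],"dp":[0,0,0],"jaw":0},{"turn":[-6.5,0,0],"dp":[0,0,0],"jaw":0},{"turn":[-6.5,0,0],"dp":[0,0,0],"jaw":0},{"turn":[-6.5,0,0],"dp":[0,0,0],"jaw":0},{"turn":[-6.5,0,0],"dp":[0,0,0],"jaw":0}]'
python3 d.py 529.5 -100 154 180 0 0.83
```

```text
time: 14.12
eef_pos: [0.4858, -0.001, 0.2367]
tool_rot: [-2.362, 0.008, -0.15]
force: [0.5, 0.3, -3.0]
finger_gap: 0.085
time: 14.53
eef_pos: [0.4875, -0.0091, 0.2388]
tool_rot: [-2.954, -0.001, -0.161]
force: [-0.4, 0.3, -3.5]
finger_gap: 0.089
pos [487.5  -9.1 238.8] rpy [-1.6928e+02 -5.0000e-02 -9.2200e+00] j [-0.3   0.2   1.77  0.2   1.21  1.36] F [-0.4  0.3 -3.5] gap 7.9 t 14.5333
dp [56.  97.3 67.9] turn [-10.69  -1.   -10.02]
```

```bash
python3 -m jog '[{"turn":[-3.5,-0.3,-3.4],"dp":[14,25,0],"jaw":0},{"turn":[-3.5,-0.3,-3.3],"dp":[14,25,0],"jaw":0},{"turn":[-3.5,-0.3,-3.3],"dp":[14,25,0],"jaw":0},{"turn":[0,0,0],"dp":[12,25,10],"jaw":0},{"turn":[0,0,0],"dp":[0,0,10],"jaw":0}]'
python3 d.py 529.5 -100 154 180 0 0.83
```

```text
time: 14.95
eef_pos: [0.5365, -0.1088, 0.2133]
tool_rot: [3.126, -0.006, 0.038]
force: [0.2, -0.1, -2.2]
finger_gap: 0.089
pos [ 536.5 -108.8  213.3] rpy [179.09  -0.35   2.17] j [-0.32  0.3   1.66 -0.01  1.16  1.22] F [ 0.2 -0.1 -2.2] gap 7.8 t 14.95
dp [ -7.  -10.   59.2] turn [ 0.91 -0.36  1.33]
```

```bash
python3 -m jog '[{"turn":[0.9,-0.4,1.3],"dp":[-7,-8,15],"jaw":0},{"turn":[0,0,0],"dp":[0,0,20],"jaw":0},{"turn":[0,0,0],"dp":[0,0,15],"jaw":0},{"turn":[0,0,0],"dp":[0,0,6],"jaw":0},{"turn":[0,0,0],"dp":[0,0,0],"jaw":0}]'
python3 d.py 529.5 -155.9 154 180 0 0.83
python3 - <<'E'
from h import *
import pickle
g=grab('side');t=grab('top');pickle.dump({'side':g,'top':t},open('F5.pkl','wb'))
s=cv2.resize(g['img'][175:245,215:285,::-1],None,fx=5.6,fy=5.6,interpolation=cv2.INTER_CUBIC)
u=cv2.resize(t['img'][140:210,265:335,::-1],None,fx=5.6,fy=5.6,interpolation=cv2.INTER_CUBIC)
cv2.imwrite('pics/g5.png',np.hstack([s,u]))
E
```

```text
time: 15.37
eef_pos: [0.5255, -0.1003, 0.1506]
tool_rot: [-3.138, 0.009, 0.012]
force: [-0.5, -0.7, -2.8]
finger_gap: 0.091
pos [ 525.5 -100.3  150.6] rpy [-179.79    0.49    0.68] j [-0.32  0.37  1.75  0.    1.03  1.24] F [-0.5 -0.7 -2.8] gap 8.0 t 15.3667
dp [ 3.3 55.7 -3.6] turn [-0.22  0.49 -0.15]
```

View pics/g5.png

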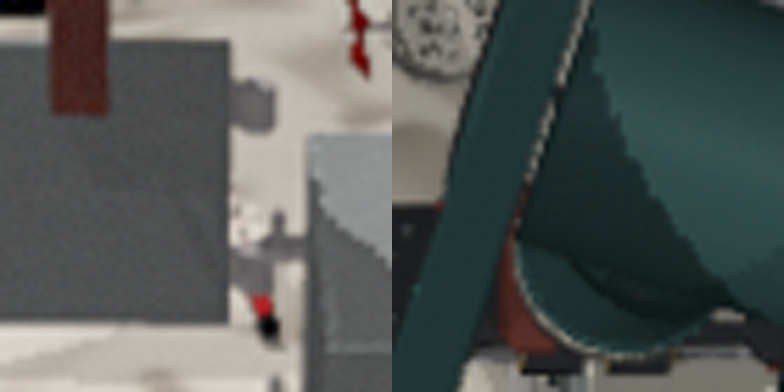

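The side view shows the door upright, back face to the camera, knuckles at crop rows 80–130 and 245–290, and the upper pin at crop column 279. The top view is hidden by the arm. I'll read the columns more exactly.

```bash
python3 - <<'E'
from h import *
import pickle
F=pickle.load(open('F5.pkl','rb'));g=F['side'];im=g['img'].astype(int)
G=im.sum(2)//3
print('cols 252..272'); 
for r in (184,186,190,193,195,197): print(r,G[r,250:275])
print('pin rows')
for r in range(211,222): print(r,G[r,250:275])
print('door edge',G[180:183,250:275]); print('top edge',G[178:188,245],'bottom',G[226:240,245])
o=observe();Rc=R.from_euler('xyz',o['tool_rot'])
def D(p): # door point mm -> world
    d=np.array(p,float)-[-1.5,54.3,4]; return o['eef_pos']+Rc.apply([-d[0]/1e3,-d[2]/1e3,-d[1]/1e3])
for n,p in dict(edgeU=(-65,65,0),edgeL=(-65,-65,0),knUtop=(-75,45,8),knUmouth=(-75,25,8),knRight=(-83,35,8),knLmouth=(-75,-50,8)).items(): print(n,np.round(D(p)*1e3,1),np.round(proj(g,D(p))[0],2))
for P in [(603,-150.8,114),(603,-150.8,100),(603,-150.8,39)]: print(P,np.round(proj(g,np.array(P)/1e3)[0],2))
E
```

```text
cols 252..272
184 [ 77  74  74  73  73  79 142 181 186 182 181 179 176 174 171 169 167 164
 164 160 157 155 156 153 150]
186 [ 76  77  74  74  73  77 139 175 183 185 185 184 181 180 173 167 161 159
 157 156 155 154 154 152 151]
190 [ 73  73  75  76  72  74  86  93  94  88  95 128 146 145 165 182 186 183
 180 176 173 167 163 163 162]
193 [ 74  74  75  75  74  76  86  90  97  99 102 101  95  98 151 183 186 185
 186 184 184 183 181 178 174]
195 [ 75  75  74  74  76  74  86  90  94  98 100  99  95  97 151 182 187 186
 184 185 182 183 181 180 173]
197 [ 77  74  77  78  74  78 116 122 105  97  96  96  93 105 159 183 187 185
 184 186 184 186 184 184 181]
pin rows
211 [ 84  81  78  76  69  87 172 170 187 194 193 188 186 186 177 183 187 187
 189 152  92  86 131 145 146]
212 [ 82  82  80  74  71  80 153 149 189 206 202 191 186 177 150 162 183 188
 189 151  92  82  96 134 144]
213 [ 77  80  82  78  71  78 144 158 190 200 191 184 187 153 109 123 175 188
 190 152  93  85  92 119 129]
214 [ 76  81  77  79  70  84 179 195 196 196 196 190 186 142  88 105 171 191
 191 153  93  82  93  92  95]
215 [ 7
[... 854 characters left out ...]
4]
 [165 168 169 170 169 169 182 186 186 184 183 184 184 183 183 183 181 182
  178 176 174 176 176 174 172]
 [ 96  98 100 100  97 104 161 185 186 184 184 182 182 181 181 179 178 177
  174 172 169 169 165 164 162]]
top edge [176 175 168 147  89  73  73  73  79  74] bottom [ 80  80  79  80  78  78  91 151 189 187 184 184 185 183]
edgeU [ 590.1 -103.8  162.3] [258.62 182.31]
edgeL [ 589.2 -103.4   32.4] [257.68 233.09]
knUtop [599.8 -95.6 142.3] [262.92 189.15]
knUmouth [599.7 -95.6 122.3] [262.72 197.2 ]
knRight [607.8 -95.5 132.3] [266.39 193.24]
knLmouth [599.2 -95.4  47.3] [262.02 225.88]
(603, -150.8, 114) [264.38 212.06]
(603, -150.8, 100) [264.27 217.82]
(603, -150.8, 39) [263.79 241.9 ]
```

```bash
python3 - <<'E'
from h import *
import pickle
F=pickle.load(open('F0.pkl','rb'));g=F['top'];im=g['img'].astype(int);G=im.sum(2)//3
print('cols 300..325')
for r in range(159,180): print(r,G[r,300:326])
c=np.array([664.02,-222.89]);a=np.radians(.83)
def C(x,y,z): return np.array([c[0]+x*np.cos(a)-y*np.sin(a),c[1]+x*np.sin(a)+y*np.cos(a),z])/1e3
for p in [(-60,73,114),(-60,81,100),(-60,65,100),(-68,73,100),(-60,81,25),(-68,73,25),(-50,75,146),(-50,-75,146),(50,75,146),(50,-75,146),(-50,75,0)]: print(p,np.round(proj(g,C(*p))[0],2))
for r in (130,135,140,145,150,155): print(r,G[r,305:322],G[r,366:380])
for cc in (325,340,355): print(cc,G[120:132,cc],G[155:170,cc])
E
```

```text
cols 300..325
159 [118 119 118 118 118 118 118 112  80  54  54  53  54  54  60  76  84  85
  87  87  86  86  84  84  85  86]
160 [119 119 118 119 119 119 118 112  80  54  54  54  53  53  61  82  91  84
  85  85  85  88  93  94  93  88]
161 [119 119 118 118 118 119 118 112  80  54  54  54  55  53  57  74  94  84
  84  85  85  87  96  97  97  93]
162 [119 118 118 118 118 118 119 112  80  54  54  54  54  54  54  64  82  73
  76  75  75  73  76  76  70  67]
163 [119 118 119 119 119 119 118 112  80  54  54  55  57  49  58  55  56  54
  54  57  57  56  55  56  53  53]
164 [119 123 137 133 119 118 119 112  81  54  54  59  73  70  57  48  47  48
  46  49  53  53  52  52  53  52]
165 [137 138 143 138 119 118 119 112  80  53  52  55  75  61  49  46  47  47
  47  51  53  53  53  53  52  53]
166 [143 142 143 142 133 119 118 114  86  54  57  75  98  82  80  74  42  47
  51  53  53  53  53  52  52  52]
167 [143 142 143 143 137 118 119 114  89  54  54  70 103 102 126 105  41  48
  52  52  53  54  53  60  79  80]
168 [143 143 143 143 141 133 119 114  88  54  57  84 117  97  98  80  53  52
  52  52  
[... 1950 characters left out ...]
 89 89 79 83]
145 [117 116 106  55  55  55  55  54  52  65 100  86  85  85  85  86  86] [86 85 85 84 85 85 80 78 90 90 90 90 90 99]
150 [117 117 106  56  55  54  53  53  54  72 104  85  84  85  87  86  86] [83 83 83 84 84 83 81 82 90 90 90 90 90 98]
155 [118 118 109  68  54  54  55  55  54  62  83  86  86  86  86  86  85] [85 85 84 84 83 83 88 94 90 90 90 89 88 99]
325 [115 114 115 115 100 101  92  87  87  87  87  87] [85 85 86 85 86 88 93 67 53 52 53 52 80 86 86]
340 [114 114 114 114  96  87  88  88  87  86  87  87] [ 85  84  84  84  85  94 106  70  79  86  85  85  85  84  85]
355 [136 136 116  94  86  85  86  86  85  84  84  85] [ 86  85  85  84  84 103  92  64  67  70  72  71  70  71  71]
```

```bash
python3 -m jog '[{"turn":[-0.2,0.5,-0.2],"dp":[8,0,-5],"jaw":0},{"turn":[0,0,0],"dp":[0,15,0],"jaw":0},{"turn":[0,0,0],"dp":[0,15,0],"jaw":0},{"turn":[0,0,0],"dp":[0,8,0],"jaw":0},{"turn":[0,0,0],"dp":[0,0,0],"jaw":0}]'
python3 d.py 534.4 -154.3 154 180 0 0.83
```

```text
time: 15.88
eef_pos: [0.5399, -0.1395, 0.163]
tool_rot: [3.138, -0.012, 0.018]
force: [-2.3, 1.4, -3.1]
finger_gap: 0.089
pos [ 539.9 -139.5  163. ] rpy [179.82  -0.66   1.02] j [-0.38  0.37  1.7   0.    1.05  1.17] F [-2.3  1.4 -3.1] gap 7.8 t 15.8833
dp [-5.8 14.7  9. ] turn [ 0.18 -0.66  0.19]
```

```bash
python3 -m jog '[{"turn":[0.2,-0.6,0.2],"dp":[-5,4,4],"jaw":0},{"turn":[0,0,0],"dp":[0,5,3],"jaw":0},{"turn":[0,0,0],"dp":[0,3,0],"jaw":0},{"turn":[0,0,0],"dp":[0,0,0],"jaw":0}]'
python3 d.py 534.4 -154.3 154 180 0 0.83
```

```text
time: 16.22
eef_pos: [0.535, -0.1513, 0.1569]
tool_rot: [-3.14, -0.002, 0.014]
force: [-0.0, 0.3, -1.9]
finger_gap: 0.091
pos [ 535.  -151.3  156.9] rpy [-1.7993e+02 -9.0000e-02  8.0000e-01] j [-0.4   0.39  1.7   0.    1.05  1.15] F [-0.   0.3 -1.9] gap 8.0 t 16.2167
dp [-0.7  3.   2.9] turn [-0.07 -0.09 -0.03]
```

```bash
python3 -m jog '[{"turn":[0,0,0],"dp":[-1,4,0],"jaw":0},{"turn":[0,0,0],"dp":[0,0,0],"jaw":0}]'
python3 d.py 534.4 -154.3 154 180 0 0.83
python3 - <<'E'
from h import *
import pickle
g=grab('side');t=grab('top');pickle.dump({'side':g,'top':t},open('F6.pkl','wb'))
G=g['img'].astype(int).sum(2)//3
for r in list(range(196,224,1)): print(r,G[r,254:276])
T=t['img'].astype(int).sum(2)//3
s=cv2.resize(g['img'][175:255,225:285,::-1],None,fx=7,fy=7,interpolation=cv2.INTER_CUBIC)
u=cv2.resize(t['img'][140:200,290:340,::-1],None,fx=7,fy=7,interpolation=cv2.INTER_CUBIC)
u=cv2.copyMakeBorder(u,0,s.shape[0]-u.shape[0],0,0,cv2.BORDER_CONSTANT)
cv2.imwrite('pics/g6.png',np.hstack([s,u]))
E
```

```text
time: 16.38
eef_pos: [0.5344, -0.1558, 0.1568]
tool_rot: [-3.141, -0.002, 0.014]
force: [-0.6, -0.3, -2.4]
finger_gap: 0.095
pos [ 534.4 -155.8  156.8] rpy [-1.7996e+02 -1.3000e-01  8.1000e-01] j [-0.41  0.39  1.7   0.    1.05  1.15] F [-0.6 -0.3 -2.4] gap 8.3 t 16.3833
dp [-0.  -1.5  2.8] turn [-0.04 -0.13 -0.02]
196 [ 75  78  74  75  75  75 118 169 182 175 179 181 179 180 184 188 187 185
 185 182 175 164]
197 [ 76  74  78  77  75  77  94 128 135 113 130 157 161 164 167 183 187 188
 187 185 181 176]
198 [ 76  76  75  76  74  74  79  91  94  86  96 146 158 151 139 170 177 171
 169 172 170 168]
199 [ 74  77  76  78  77  74  81  85  90  92  97 134 140 123 105 146 147 134
 130 135 134 139]
200 [ 78  76  76  75  72  73  79  86  96  99 101 103 101  96  91 134 150 152
 144 142 143 143]
201 [ 78  77  74  75  80  79  80  87  96 100  99 103 100  97  95 137 156 157
 149 143 144 147]
202 [ 76  75  78  78  76  77  80  90  95 100  98 103 101  95  94 129 146 147
 144 145 143 144]
203 [ 76  74  76  74  76  75  79  89  95  99 100 103  99  96  96 123 144 147
 144 145 145 144]
204 [ 77  74  76  79  76
[... 1175 characters left out ...]
9 185 130  79 127
 146 146 143 141]
217 [ 77  77  77  74  74  84 157 175 167 129  96 104 164 178 169 116  79 122
 143 145 143 142]
218 [ 76  78  74  77  76  78 113 145 158 143 109  91 138 163 160 118  83 120
 143 152 149 145]
219 [ 81  78  77  77  75  76  87 116 140 148 118  94  99 131 141 117  82  97
 126 141 147 146]
220 [ 83  79  78  78  77  77  88  96 104 113 111 105  94 102 105  89  77  81
  89  96 122 131]
221 [ 83  81  77  78  74  80  95 100 139 138 126 122 118 128 130 100  77  79
  88  92  92  94]
222 [ 80  81  77  75  77  77  94  97 165 179 175 164 159 166 169 125  76  78
  87  96  95  90]
223 [ 80  81  81  76  77  78  96  88 141 192 201 190 183 184 179 131  80  73
  90  96  94  90]
```

View pics/g6.png

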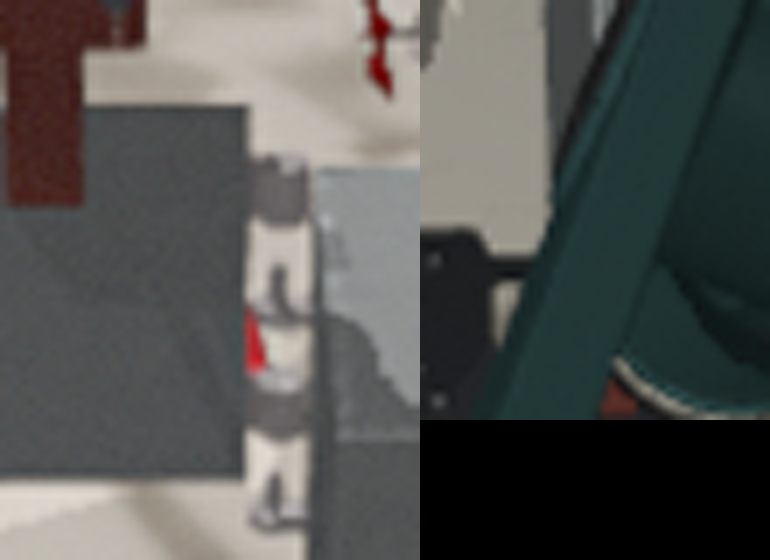

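The picture shows both knuckles above their pins, and the lower knuckle sits between the brackets. Knuckle column is about 265.0 against 264.3 for the pin, so I'll shift about 1 mm in −x and lower with a watch on the force.

```bash
python3 -m jog '[{"turn":[0,0,0],"dp":[-2,0,6],"jaw":0},{"turn":[0,0,0],"dp":[-1,0,6],"jaw":0},{"turn":[0,0,0],"dp":[0,0,0],"jaw":0}]'
python3 d.py 533.2 -155.6 140 180 0 0.83
```

```text
time: 16.73
eef_pos: [0.5317, -0.1551, 0.1441]
tool_rot: [-3.141, -0.004, 0.014]
force: [-0.6, 0.1, -2.2]
finger_gap: 0.087
pos [ 531.7 -155.1  144.1] rpy [-179.95   -0.2     0.82] j [-0.41  0.4   1.72  0.    1.02  1.15] F [-0.6  0.1 -2.2] gap 7.6 t 16.7333
dp [1.5 0.5 4.1] turn [-0.05 -0.2  -0.01]
```

```bash
python3 -m jog '[{"turn":[0,0,0],"dp":[2,0.5,0],"jaw":0},{"turn":[0,0,0],"dp":[0,0,3],"jaw":0},{"turn":[0,0,0],"dp":[0,0,0],"jaw":0}]'
python3 -m jog '[{"turn":[0,0,0],"dp":[0,0,3],"jaw":0},{"turn":[0,0,0],"dp":[0,0,0],"jaw":0}]'
python3 d.py 533.2 -155.6 140 180 0 0.83
```

```text
time: 16.98
eef_pos: [0.5333, -0.1552, 0.14]
tool_rot: [-3.14, -0.002, 0.014]
force: [-1.1, 0.2, -3.2]
finger_gap: 0.089
time: 17.15
eef_pos: [0.5334, -0.1551, 0.1367]
tool_rot: [-3.14, -0.002, 0.015]
force: [0.1, 0.9, -2.8]
finger_gap: 0.088
pos [ 533.4 -155.1  136.7] rpy [-1.7991e+02 -1.1000e-01  8.4000e-01] j [-0.41  0.41  1.72  0.    1.01  1.15] F [ 0.1  0.9 -2.8] gap 7.7 t 17.15
dp [-0.2  0.5 -3.3] turn [-0.09 -0.11  0.01]
```

```bash
python3 -m jog '[{"turn":[0,0,0],"dp":[0,0,3],"jaw":0},{"turn":[0,0,0],"dp":[0,0,0],"jaw":0}]'
python3 -m jog '[{"turn":[0,0,0],"dp":[0,0,3],"jaw":0},{"turn":[0,0,0],"dp":[0,0,0],"jaw":0}]'
python3 -m jog '[{"turn":[0,0,0],"dp":[0,0,2],"jaw":0},{"turn":[0,0,0],"dp":[0,0,0],"jaw":0}]'
python3 - <<'E'
from h import *
o=observe();print(o['eef_pos'],o['force'],o['moment'])
g=grab('side');G=g['img'].astype(int).sum(2)//3
for r in range(204,226): print(r,G[r,256:272])
E
```

```text
time: 17.32
eef_pos: [0.5331, -0.1549, 0.1334]
tool_rot: [-3.14, -0.001, 0.015]
force: [-0.1, -0.3, -2.4]
finger_gap: 0.09
time: 17.48
eef_pos: [0.5331, -0.155, 0.1301]
tool_rot: [-3.14, -0.001, 0.015]
force: [0.2, 0.2, -3.8]
finger_gap: 0.09
time: 17.65
eef_pos: [0.5335, -0.1551, 0.1282]
tool_rot: [-3.14, -0.002, 0.015]
force: [-1.0, 0.2, -2.8]
finger_gap: 0.088
[ 0.53347051 -0.15514913  0.12822958] [-1.03490753  0.18031415 -2.79654459] [0.0809838  0.21310001 0.02526477]
204 [ 79  75  74 104 177 190 189 188 187 188 186 188 187 159 140 144]
205 [ 77  71  75 104 177 191 190 189 188 187 188 187 188 154 147 158]
206 [ 77  77  74 104 175 191 188 189 190 189 189 187 189 151 152 174]
207 [ 77  75  72 103 175 191 190 189 190 188 190 192 192 153 130 163]
208 [ 73  77  74  95 162 178 172 178 180 178 183 185 190 152 121 153]
209 [ 79  78  75  79 123 132 114 132 144 158 166 172 186 153 122 149]
210 [ 75  79  75  79  91  96  91  88 101 145 156 155 178 148 119 139]
211 [ 79  75  77  78  94  96  97  92  96 133 133 126 158 140 110 134]
212 [ 74  76  79  80  92  98 100 102 100 105 102 101 155 139 10
[... 216 characters left out ...]

216 [ 78  77  77  82  96  99 102 102 104 100  97  98 154 126  85 120]
217 [ 79  77  81  79  90  96 102 104 103 103 101 103 152 119  85 110]
218 [ 78  77  76  78  82  92  99 101 104 103  99 103 129 109  85 114]
219 [ 77  77  79  84  92  97  97 101 103 100  96  92  95  87  78  89]
220 [ 79  78  76  84  99 102  99  99 100  99  98  99  99  84  73  83]
221 [ 76  77  78  84 103 102 127 128 122 121 119 128 134 100  72  77]
222 [ 77  81  77  85 100  97 151 165 162 161 160 167 173 125  75  75]
223 [ 76  78  80  82  90  86 137 180 182 176 175 178 177 130  75  73]
224 [ 78  77  79  81  91  84 118 183 192 184 176 172 171 122  78  77]
225 [ 76  77  78  83  89  82  99 186 198 191 178 172 162 114  75  75]
```

```bash
python3 -m jog '[{"turn":[0,0,0],"dp":[0,0,3],"jaw":0},{"turn":[0,0,0],"dp":[0,0,0],"jaw":0}]'
python3 -m jog '[{"turn":[0,0,0],"dp":[0,0,3],"jaw":0}]'
python3 d.py 533.2 -155.6 129.3 180 0 0.83
```

```text
time: 17.87
eef_pos: [0.5331, -0.1552, 0.1273]
tool_rot: [-3.141, -0.002, 0.015]
force: [2.0, 1.0, -6.7]
finger_gap: 0.087
time: 17.95
eef_pos: [0.5331, -0.1554, 0.1263]
tool_rot: [-3.141, -0.002, 0.016]
force: [-11.7, 2.2, 39.5]
finger_gap: 0.091
pos [ 533.1 -155.4  126.3] rpy [-1.7998e+02 -1.2000e-01  9.1000e-01] j [-0.41  0.42  1.73  0.    0.98  1.15] F [-11.7   2.2  39.5] gap 8.0 t 17.95
dp [ 0.1  0.2 -3. ] turn [-0.02 -0.12  0.08]
```

Both knuckles are seated: 39 N of downward contact at hung height, with the pins inside. Releasing and lifting clear.

```bash
python3 -m jog '[{"turn":[0,0,0],"dp":[0,0,0],"jaw":30},{"turn":[0,0,0],"dp":[0,0,0],"jaw":30},{"turn":[0,0,0],"dp":[0,0,0],"jaw":30},{"turn":[0,0,0],"dp":[0,0,0],"jaw":30},{"turn":[0,0,0],"dp":[0,0,0],"jaw":30}]'
python3 -m jog '[{"turn":[0,0,0],"dp":[0,0,-15],"jaw":30},{"turn":[0,0,0],"dp":[0,0,-20],"jaw":30},{"turn":[0,0,0],"dp":[0,0,-20],"jaw":30},{"turn":[0,0,0],"dp":[0,0,-10],"jaw":30},{"turn":[0,0,0],"dp":[0,0,0],"jaw":30}]'
python3 d.py 498 -124 200 180 0 0.83
```

```text
time: 18.37
eef_pos: [0.5353, -0.1564, 0.1279]
tool_rot: [3.14, -0.007, 0.016]
force: [-1.4, 0.7, 0.3]
finger_gap: 0.342
time: 18.78
eef_pos: [0.5337, -0.1558, 0.1926]
tool_rot: [-3.141, -0.003, 0.016]
force: [0.8, -0.1, -0.5]
finger_gap: 0.343
pos [ 533.7 -155.8  192.6] rpy [-1.7999e+02 -1.5000e-01  8.9000e-01] j [-0.41  0.34  1.66  0.    1.13  1.15] F [ 0.8 -0.1 -0.5] gap 30.1 t 18.7833
dp [-35.2 -32.3  -7.5] turn [-0.01 -0.15  0.06]
```

```bash
python3 -m jog '[{"turn":[0,0,0],"dp":[-15,-18,-3],"jaw":0},{"turn":[0,0,0],"dp":[-15,-18,0],"jaw":0},{"turn":[0,0,0],"dp":[-6,0,0],"jaw":0},{"turn":[0,0,0],"dp":[0,0,0],"jaw":0},{"turn":[0,0,0],"dp":[0,0,0],"jaw":0}]'
python3 d.py 498 -122 127 180 0 0.83; python3 - <<'E'
from h import *
g=grab('side');G=g['img'].astype(int).sum(2)//3
print(G[185:190,190:270:2]); print(G[205:222:2,256:272])
E
```

```text
time: 19.2
eef_pos: [0.4965, -0.1203, 0.1931]
tool_rot: [3.141, -0.003, 0.015]
force: [0.3, 0.4, 0.5]
finger_gap: 0.015
pos [ 496.5 -120.3  193.1] rpy [179.97  -0.19   0.86] j [-0.37  0.28  1.76  0.    1.1   1.18] F [0.3 0.4 0.5] gap 1.3 t 19.2
dp [ 1.2  1.7 66.1] turn [ 0.03 -0.19  0.03]
[[190 192 189 190 187 184 182 186 189 190 189 190 190 189 188 181 171 159
  155 154 152 151 152 151 152 152 151 152 155 157 160 160 165 177 182 183
  177 170 163 159]
 [191 190 189 188 185 182 182 186 190 189 191 190 189 189 188 186 179 172
  165 156 156 154 155 153 153 153 153 153 154 154 156 159 161 171 180 183
  182 173 163 158]
 [191 190 189 187 180 176 180 188 190 189 190 189 188 188 187 188 184 177
  167 163 161 160 157 156 157 154 155 154 153 156 156 157 162 173 182 185
  183 178 169 159]
 [191 190 190 186 176 173 180 187 189 188 190 189 189 187 186 186 184 175
  181 177 176 173 171 168 158 156 156 154 155 155 155 156 166 179 184 184
  183 184 177 166]
 [190 189 190 184 172 170 178 187 187 188 200 200 199 198 195 196 194 189
  199 194 192 188 187 181 160 158 157 156 155 155 155 161 171 182 186 185
  185 184 183 174]]
[[ 74  70  77 146 182 187 185 185 183 184 184 185 183 156 146 155]
 [ 76  72  78 142 177 186 185 184 184 185 186 188 188 147 128 160]
 [ 76  73  75 115 154 167 162 160 158 158 162 172 185 148 118 145]
 [ 73  77  75  76  91 120 134 143 146 137 118 122 174 152 107 131]
 [ 74  73  78  79  85  92  96  98  96  96  93 118 176 148 105 130]
 [ 74  76  76  81  87  96 102  99 101  99  94 115 176 142  91 130]
 [ 77  76  76  84  82  89  97 100 100 103  96 109 152 114  86 134]
 [ 77  73  79  81  84  94  97  96  99  99  94  92  90  85  79 118]
 [ 72  75  74  82  97 102 134 137 125 118 118 126 138 106  74 109]]
```

```bash
python3 -m jog '[{"turn":[0,0,0],"dp":[0,0,20],"jaw":0},{"turn":[0,0,0],"dp":[-2,0,20],"jaw":0},{"turn":[0,0,0],"dp":[-2,0,15],"jaw":0},{"turn":[0,0,0],"dp":[0,0,8],"jaw":0},{"turn":[0,0,0],"dp":[0,0,0],"jaw":0}]'
python3 d.py 498 -140 127 180 0 0.83
```

```text
time: 19.67
eef_pos: [0.4985, -0.1251, 0.1277]
tool_rot: [3.138, -0.009, 0.013]
force: [-0.0, 0.4, -0.9]
finger_gap: 0.003
pos [ 498.5 -125.1  127.7] rpy [179.79  -0.53   0.75] j [-0.38  0.37  1.83  0.    0.94  1.18] F [-0.   0.4 -0.9] gap 0.3 t 19.6667
dp [-0.7 14.9  0.7] turn [ 0.21 -0.53 -0.08]
```

```bash
python3 -m jog '[{"turn":[0.2,-0.5,0],"dp":[0,9,0],"jaw":0},{"turn":[0,0,0],"dp":[0,9,0],"jaw":0},{"turn":[0,0,0],"dp":[0,9,0],"jaw":0},{"turn":[0,0,0],"dp":[0,9,0],"jaw":0},{"turn":[0,0,0],"dp":[0,9,0],"jaw":0}]'
python3 -m jog '[{"turn":[0,0,0],"dp":[2,8,0],"jaw":0},{"turn":[0,0,0],"dp":[3,8,0],"jaw":0},{"turn":[0,0,0],"dp":[4,8,0],"jaw":0},{"turn":[0,0,0],"dp":[5,8,0],"jaw":0},{"turn":[0,0,0],"dp":[5,7,0],"jaw":0}]'
python3 d.py 537.2 -233.7 127 180 0 0.83
```

```text
time: 20.08
eef_pos: [0.5018, -0.175, 0.1294]
tool_rot: [3.14, -0.002, 0.014]
force: [-0.1, 0.5, 0.1]
finger_gap: 0.007
time: 20.5
eef_pos: [0.5229, -0.2203, 0.1312]
tool_rot: [3.139, -0.005, 0.012]
force: [-0.5, -0.0, -0.2]
finger_gap: 0.008
pos [ 522.9 -220.3  131.2] rpy [179.83  -0.27   0.67] j [-0.52  0.43  1.7  -0.    1.    1.04] F [-0.5 -0.  -0.2] gap 0.7 t 20.5
dp [14.1 13.5  4.3] turn [ 0.17 -0.27 -0.16]
```

```bash
python3 -m jog '[{"turn":[0.1,-0.2,0],"dp":[6,6,1],"jaw":0},{"turn":[0,0,0],"dp":[6,6,1],"jaw":0},{"turn":[0,0,0],"dp":[7,5,1],"jaw":0},{"turn":[0,0,0],"dp":[7,4,1],"jaw":0}]'
python3 -m jog '[{"turn":[0,0,0],"dp":[7,4,0],"jaw":0},{"turn":[0,0,0],"dp":[0,0,0],"jaw":0}]'
python3 d.py 563 -248.5 127 180 0 0.83
python3 - <<'E'
from h import *
g=grab('side');t=grab('top')
s=cv2.resize(g['img'][170:290,200:300,::-1],None,fx=4.2,fy=4.2,interpolation=cv2.INTER_CUBIC)
u=cv2.resize(t['img'][130:230,290:380,::-1],None,fx=4.2,fy=5.04,interpolation=cv2.INTER_CUBIC)
cv2.imwrite('pics/g7.png',np.hstack([s,u]))
E
```

```text
time: 20.83
eef_pos: [0.5523, -0.2441, 0.127]
tool_rot: [3.14, -0.001, 0.011]
force: [-1.1, 0.8, -0.5]
finger_gap: 0.007
time: 21.0
eef_pos: [0.562, -0.2493, 0.1266]
tool_rot: [3.14, -0.002, 0.011]
force: [0.3, -0.4, 0.1]
finger_gap: 0.005
pos [ 562.  -249.3  126.6] rpy [ 1.799e+02 -1.400e-01  6.500e-01] j [-0.53  0.49  1.6  -0.    1.05  1.03] F [ 0.3 -0.4  0.1] gap 0.4 t 21.0
dp [ 1.  -0.8 -0.4] turn [ 0.1  -0.14 -0.18]
```

View pics/g7.png

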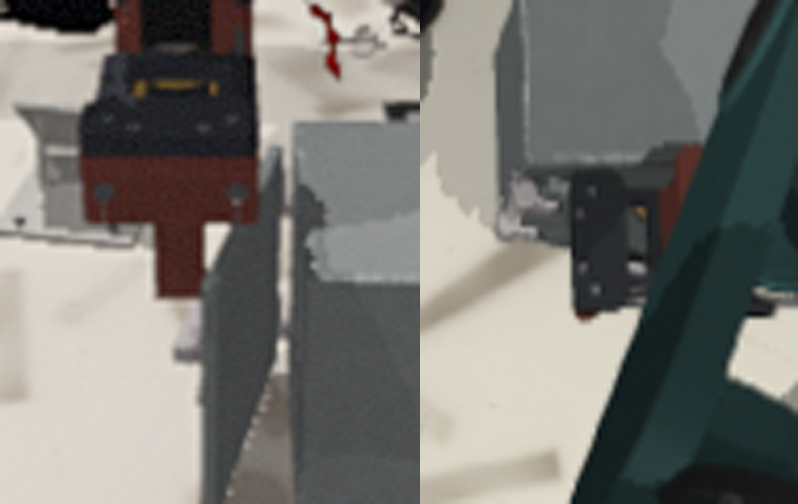

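The door hangs on its pins about 20° open, with the fingertip on its outer face. Pushing it shut gently.

```bash
python3 -m jog '[{"turn":[0,0,0],"dp":[6,1,0],"jaw":0},{"turn":[0,0,0],"dp":[6,1,0],"jaw":0},{"turn":[0,0,0],"dp":[5,0,0],"jaw":0},{"turn":[0,0,0],"dp":[0,0,0],"jaw":0}]'
python3 -m jog '[{"turn":[0,0,0],"dp":[4,0,0],"jaw":0},{"turn":[0,0,0],"dp":[0,0,0],"jaw":0}]'
python3 -m jog '[{"turn":[0,0,0],"dp":[4,0,0],"jaw":0},{"turn":[0,0,0],"dp":[0,0,0],"jaw":0}]'
python3 d.py 593 -255.5 127 180 0 0.83
cat > chk.py <<'E'
from h import *
g=grab('side');G=g['img'].astype(int).sum(2)//3
# bottom and mid rows of the free edge
for r in (230,245,260,275,285,290): print(r,G[r,246:282])
E
python3 chk.py
```

```text
time: 21.43
eef_pos: [0.5777, -0.2488, 0.1263]
tool_rot: [-3.141, 0.001, 0.012]
force: [0.6, 0.3, -0.0]
finger_gap: 0.006
time: 21.6
eef_pos: [0.5823, -0.2485, 0.1264]
tool_rot: [-3.141, 0.001, 0.012]
force: [-0.0, -0.0, 1.3]
finger_gap: 0.01
time: 21.77
eef_pos: [0.5866, -0.2483, 0.1264]
tool_rot: [-3.141, 0.001, 0.013]
force: [0.5, 0.6, -0.3]
finger_gap: 0.007
pos [ 586.6 -248.3  126.4] rpy [-1.7998e+02  5.0000e-02  7.3000e-01] j [-0.51  0.52  1.54 -0.    1.08  1.05] F [ 0.5  0.6 -0.3] gap 0.6 t 21.7667
dp [ 6.3  7.3 -0.6] turn [-0.02  0.05 -0.1 ]
230 [212 212 215 200 135  52  43  44  47  46  45  47  47  47  43  48  74  81
  78  73  67  99 159 127  77  70  85  97 100  96  92  93  96  92  94  94]
245 [168 169 178 189 198 196 184 180 180 178 174 152 199 218 169 112  96  83
  75  73  83 163 147  94  73  75  72  75  81  82  77  77  81  80  77  75]
260 [209 208 208 209 206 203 197 183 173 164 162 163 163 162 164 158 118  82
  81  77  78 106  92  73  72  68  77  77  79  80  77  79  79  79  79  81]
275 [210 211 211 211 210 209 209 209 209 208 208 209 209 208 210 196 138  84
  79  76 106 116 117  92  71  71  74  79  79  79  80  79  77  79  78  77]
285 [197 190 183 181 179 182 181 181 182 182 182 181 181 182 185 149  95  79
  84  80  94 106 111 106  80  79  86  84  84  84  83  83  86  82  82  84]
290 [184 177 178 178 179 178 179 180 180 177 177 176 177 183 184 148  97  81
  83  79  92  95 100 105  81  81  85  82  85  84  82  83  85  85  86  87]
```

```bash
python3 -m jog '[{"turn":[0,0,0],"dp":[3,0,0],"jaw":0},{"turn":[0,0,0],"dp":[0,0,0],"jaw":0}]'
python3 -m jog '[{"turn":[0,0,0],"dp":[3,0,0],"jaw":0},{"turn":[0,0,0],"dp":[0,0,0],"jaw":0}]'
python3 -m jog '[{"turn":[0,0,0],"dp":[2,0,0],"jaw":0},{"turn":[0,0,0],"dp":[0,0,0],"jaw":0}]'
python3 chk.py
```

```text
time: 21.98
eef_pos: [0.5891, -0.248, 0.1263]
tool_rot: [-3.141, 0.002, 0.013]
force: [0.7, 0.2, -0.5]
finger_gap: 0.005
time: 22.15
eef_pos: [0.5922, -0.248, 0.1263]
tool_rot: [-3.141, 0.002, 0.013]
force: [-0.1, 0.6, 0.4]
finger_gap: 0.005
time: 22.32
eef_pos: [0.5944, -0.248, 0.1263]
tool_rot: [-3.141, 0.002, 0.013]
force: [0.0, -0.4, 0.7]
finger_gap: 0.004
230 [212 211 212 210 211 212 213 215 158  58  36  50  49  48  47  43  46  47
  47  41  53  72  82  80  74  71  69  68  81  91  92  93  95  95  93  94]
245 [167 170 176 190 197 205 208 191 180 179 179 177 177 170 135 109 112 116
  96  82  75  73  80  77  77  73  70  75  81  79  78  79  79  76  78  78]
260 [209 209 208 207 205 203 195 183 172 165 162 163 163 162 162 162 165 145
  88  72  78  83  81  82  76  69  74  79  80  78  81  80  78  81  78  77]
275 [210 211 210 209 209 209 210 209 209 209 208 208 208 208 207 207 207 210
 163  95  82  85  84  77  73  74  87  83  83  82  80  79  78  76  77  75]
285 [198 190 183 180 179 181 181 182 180 180 183 181 179 180 182 183 183 184
 171 122  82  82  81  74  71  82  86  84  84  85  82  85  78  83  82  83]
290 [183 178 179 177 177 179 180 179 180 177 176 176 179 179 181 181 180 181
 173 126  83  83  85  86  72  81  86  83  84  85  84  83  83  83  83  84]
```

```bash
python3 -m jog '[{"turn":[0,0,0],"dp":[2,0,0],"jaw":0},{"turn":[0,0,0],"dp":[0,0,0],"jaw":0}]'
python3 -m jog '[{"turn":[0,0,0],"dp":[2,0,0],"jaw":0},{"turn":[0,0,0],"dp":[0,0,0],"jaw":0}]'
python3 chk.py | tail -3
```

```text
time: 22.53
eef_pos: [0.5953, -0.2478, 0.126]
tool_rot: [-3.14, 0.004, 0.013]
force: [-0.6, -0.4, 0.4]
finger_gap: 0.007
time: 22.7
eef_pos: [0.5952, -0.2478, 0.126]
tool_rot: [-3.14, 0.009, 0.013]
force: [-0.4, -0.0, 0.5]
finger_gap: 0.003
 182 155 108  81  84  81  73  78  86  84  84  84  83  83  83  83  83  82]
290 [182 179 177 178 177 179 180 178 178 178 176 177 178 180 180 180 179 179
 182 164 114  83  82  81  69  80  86  86  82  81  84  82  84  85  84  85]
```

```bash
python3 -m jog '[{"turn":[0,0,0],"dp":[-8,0,0],"jaw":0},{"turn":[0,-0.4,0],"dp":[-20,0,0],"jaw":0},{"turn":[0,0,0],"dp":[-35,0,-10],"jaw":0},{"turn":[0,0,0],"dp":[-35,0,-20],"jaw":0},{"turn":[0,0,0],"dp":[-35,-10,-30],"jaw":0}]'
python3 -m jog '[{"turn":[0,0,0],"dp":[-20,-30,-20],"jaw":0},{"turn":[0,0,0],"dp":[0,-35,-10],"jaw":0},{"turn":[0,0,0],"dp":[0,-35,0],"jaw":0},{"turn":[0,0,0],"dp":[0,-35,0],"jaw":0},{"turn":[0,0,0],"dp":[0,0,0],"jaw":0}]'
python3 - <<'E'
from h import *
import pickle
g=grab('side');t=grab('top');pickle.dump({'side':g,'top':t},open('F9.pkl','wb'))
F0=pickle.load(open('F0.pkl','rb'))
G=g['img'].astype(int).sum(2)//3;T=t['img'].astype(int).sum(2)//3
for r in (215,230,245,260,275,285,290): print(r,G[r,255:275])
c=np.array([664.0,-222.0]);a=np.radians(.83)
def C(x,y,z): return np.array([c[0]+x*np.cos(a)-y*np.sin(a),c[1]+x*np.sin(a)+y*np.cos(a),z])/1e3
print('side free-edge outer top/bot, back top/bot, cab front top, knU'); 
P=[(-60,-67,140),(-60,-67,10),(-52,-67,140),(-52,-67,10),(-50,-75,146),(-50,-75,10),(-52,63,140),(-60,63,140)]
for p in P: print(p,np.round(proj(g,C(*p))[0],1),np.round(proj(t,C(*p))[0],1))
print('top cols')
for cc in (318,325,340,355,368): print(cc,T[157:176,cc],'before',F0['top']['img'].astype(int).sum(2)[157:176,cc]//3)
for n in('screw_dish','driver_0'): print(n,[np.round(d['box'],1) for d in spot_in('top',n)[:1]])
# bystanders: difference to the first picture
for k,(r0,r1,c0,c1) in dict(dish=(122,157,258,286),driver=(170,186,230,285)).items():
    d=np.abs(t['img'][r0:r1,c0:c1].astype(int)-F0['top']['img'][r0:r1,c0:c1]).mean(2); print(k,'mean diff',d.mean().round(2),'max',d.max())
print(observe()['eef_pos'],observe()['time'])
E
```

```text
time: 23.17
eef_pos: [0.4675, -0.2408, 0.1797]
tool_rot: [-3.139, 0.014, 0.016]
force: [0.1, -0.4, 0.9]
finger_gap: 0.005
time: 23.58
eef_pos: [0.439, -0.1033, 0.2162]
tool_rot: [-3.141, 0.005, 0.006]
force: [-0.1, -0.3, 0.4]
finger_gap: 0.006
215 [178 179 163 165 180 181 138 102 110 112  95 124 140 137 128  95 126 147
 142 137]
230 [166 163 163 163 141 101  76  71  76 109  99  88 109 135 140 135  97 111
 152 159]
245 [171 168 169 168 150 130 109 108 108  85  80  84  90  79  76  75  71  70
  79  80]
260 [155 152 155 151 153 153 154 156 141  87  96 108  90  76  75  74  65  78
  79  77]
275 [199 199 199 198 198 198 198 196 197 192 130  74  77  75  74  72  72  78
  81  75]
285 [172 172 171 170 171 174 173 174 175 173 145 102  76  76  77  70  73  78
  79  77]
290 [145 165 169 170 171 171 171 169 172 173 155 108  75  76  76  65  75  79
  78  78]
side free-edge outer top/bot, back top/bot, cab front top, knU
(-60, -67, 140) [266.7 236.9] [370.5 166.2]
(-60, -67, 10) [265.3 295.5] [357.9 175.4]
(-52, -67, 140) [271.3 236.9] [370.3 163.2]
(-52, -67, 10) [269.5 295.5] [357.7 172.7]
(-50, -75,
[... 514 characters left out ...]
  80  66  88 101  68  52  53  53  53  53  44  23  21
 109] before [ 84  84  85  94 106  70  79  86  85  85  85  84  85  73  81  74 124 136
 132]
355 [ 96  95  95 116 104  63  83  94  85  62  53  52  53  53  54  45  41  56
 138] before [ 85  84  84 103  92  64  67  70  72  71  70  71  71  57  64  87 129 138
 137]
368 [ 95  95  96 121  93  59  83  97  74  74  97 103 147 159 159 159 159 159
 158] before [ 83  84  84 106  82  53  48  49  70  87  91 130 141 141 141 142 141 142
 140]
screw_dish [array([274.4, 141.2,  26.3,  31.1])]
driver_0 [array([261.1, 179.2,  15.1,   3.2])]
dish mean diff 10.73 max 19.0
driver mean diff 13.41 max 43.666666666666664
[ 0.44101766 -0.10890985  0.21595357] 23.7833
```

```bash
python3 - <<'E'
import pickle,numpy as np
A=pickle.load(open('F0.pkl','rb'));B=pickle.load(open('F9.pkl','rb'))
for n,(r0,r1,c0,c1) in dict(top=(170,190,235,290),side=(205,240,250,275)).items():
    for F in(A,B):
        i=F[n]['img'][r0:r1,c0:c1].astype(int); m=(i[...,0]>1.8*i[...,1])&(i[...,0]>60)
        y,x=np.nonzero(m); print(n,m.sum(),x.mean()+c0,y.mean()+r0,x.min()+c0,x.max()+c0,y.min()+r0,y.max()+r0)
E
```

```text
top 72 265.18055555555554 178.44444444444446 255 277 176 181
top 72 265.18055555555554 178.44444444444446 255 277 176 181
side 47 260.1914893617021 224.53191489361703 258 263 218 231
side 47 260.1914893617021 224.53191489361703 258 263 218 231
```

The driver hasn't moved (its red pixels are identical in both cameras), the door is shut, and the robot is clear. Handing in.

```bash
python3 - <<'E'
from h import *
print(r.sign_off())
E
```

```text
the job is handed in; nothing more can be done
None
```

The door is hung on both pins and swung shut, and I handed the job in at about 24 s of robot time with the arm clear of everything. I picked it up by the handle and leaned it on the rest with its lower edge on the ledge. After letting go, I took it again by the upper edge, lowered it onto the pins until it seated, released it and pushed it shut with closed fingers.

**Last checks**
- **Seating:** pressing down at hung height gave about 39 N, and a picture with the door still open showed the knuckles down on the brackets.
- **Shut:** in the top picture the door's upper edge runs parallel to the cabinet front to about 0.3°. In the side picture its free edge lies where a shut door should, to within about 1 px (2 mm).
- **Driver:** its red pixels are identical in both cameras before and after. The network's box for it came back shorter and about 5 px off, which disagrees; I trusted the pixels.
- **Dish:** the network found it within 0.5 px of its first position. The picture around it differs only by a general brightness change.

**What disagreed:** before hanging, the side camera put the door about 6 mm off in x from where the arm's own position said it was. I aligned the knuckles to the pins in that picture instead, and they went on without resistance.

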